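# Make up an oil-line compression nut: finger-tight, then one flat with the wrench

## Robot

A 6-joint arm with a two-finger parallel gripper is mounted at the origin on the work surface. World frame = base frame: x ahead of the robot, y to its left, z up, the work surface at z = 0. Lengths are in mm, angles in rad, forces in N, time in s.
With the tool pointing down it reaches from about 300 to 775 mm from the base axis. Payload 14.6 kg.
Tool frame: the origin (TCP) lies midway between the tips of the shut fingers; the grasp point (between the pads) lies 19 mm behind it; z points along the fingers, y is the direction in which the jaws open and shut (so a half turn about z gives the same grasp; the last joint's range is limited). The gripper opens to 94 mm and grips with 3 to 60 N. Pads are 16 mm wide; open, the fingers measure 119 mm over their backs; the gripper's body (75 mm by 177 mm) begins 78 mm behind the grasp point.
Start: joints at [1.047, 0.3, 1.521, -0, 1.321, -0.067], TCP at [242.589, 493.599, 183.946] pointing down, gripper open.
Joint ranges: [-3.03, 3.03], [-0.79, 2.21], [0.23, 2.52], [-1.04, 4.18], [0, 3.07], [-2.55, 2.55]. Speed limits (rad/s): [2.22, 2.22, 2.57, 3.14, 3.14, 3.14].

## Interface

Orientations are given as [roll, pitch, yaw] about the fixed x, y, z axes, in that order (R = Rz(yaw) Ry(pitch) Rx(roll)).
In Python, from cell import read_state, camera, get_calibration, sign_off gives the robot as it stands.
- The arm moves only by the tool carry_out, never from a script. Its argument "series" is a list of rows, each an object with "delta_pos": the shift along the world's x, y, z in mm, a list of three; "turn": the turn, a rotation vector about the world's x, y, z in rad, a list of three; "hand": the opening, from 0 (shut) to 1 (fully open). A call has 1 to 8 rows; each row is the pose to reach, as a shift and turn from the pose commanded when the call began; what a row does not reach only later rows make up. A row lasts 1/8 s, in which the tool goes at most 62.5 mm and 10.7 degrees, less where a joint would pass 70% of its speed; a pose out of reach is approached as far as the arm can. A call with a gripper value outside its range is refused whole. The fingers move at their own pace and stop on an object; "squeeze" is the grip in N (left out, the last holds). Time passes only in rows, so rows that repeat a pose let the fingers close. It gives the time, the measured TCP pose, the force and the opening at its end, in the units of the state.
- read_state(): the state, without advancing time (a new reading comes with each control period).
- camera(name): name is "scene" or "top" or "wrist"; returns the picture (480x640x3 uint8, red, green, blue); there is no depth.
- get_calibration(name): a dict with "intrinsics" (3x3 intrinsics, pixels), "k1" (the pictures are not rectified: a ray, as slopes to the right and down, at radius r is drawn at 1 + k1 r^2 times it, then the intrinsics apply), "pose" (4x4, takes a point from camera to world coordinates). Camera axes: x right, y down, z forward; pixel columns grow to the right and rows downward; lengths in mm; the calibration is good to about 2 mm. A picture is of the moment at which its call begins: read the wrist's pose just before it. get_calibration takes no time and is no camera call; for the wrist camera it gives the pose at the moment of the call.
- sign_off(): hands the job in, once; it reports no verdict.
The state is a dict: "clock": time; "joints": joint angles; "qd": joint speeds; "effort": joint torques, N m; "eef_pos": TCP position; "eef_rot": TCP orientation; "wrist_force": force on the tool from outside, world axes, zero at the start; "moment": the same for the moment, N m; "finger_gap": finger opening in mm.
Only numpy, scipy, OpenCV 4.12 (cv2) and the standard library are available. Lean on these libraries where they do the work, as an engineer would, in place of code of your own. Each camera call takes 0.05 s, during which the arm holds its last target.

## Task

With the fingers, screw the brass compression nut on the oil block clockwise until you feel it bite, and no further. Then take the larger open-ended wrench from the rubber mat, fit it on the nut and tighten by one flat more (a sixth of a turn), without forcing it. Slip the wrench off, lay it flat on the mat again and leave the nut and the other things on the bench alone.

Things in the scene. Friction and masses are not known exactly. Their poses are not given: they have to be found in the camera images.
- nut_mid (a point): centre of the brass hexagonal compression nut, half-way up its hexagon: 30 mm across flats, 22 mm high, 70 to 92 mm above the bench; a 28 mm round collar goes 4 mm higher and a 12 mm copper tube stands in its middle. z is up, the thread's axis; x, and every 60 degrees from it, is square to a flat. Clockwise seen from above tightens; pitch 1.5 mm, sinking to 81 mm high when run down
- block: dark steel oil block, 90 mm (x) by 110 mm (y), 45 mm high; origin under its centre. The nut stands on a fixed 25 mm round neck in the middle of its top. The nut starts loose and runs freely (about 0.03 N m) for 0.8 to 1.8 rad; where it bites cannot be seen. From the bite on turning it takes about 0.45 N m (a reading at rest may be less), and it stays where it is left
- tube_top (a point): top of the copper tube on the nut's axis, 116 mm above the bench. The tube does not turn; once the nut has bitten it is drawn down with the thread, 1.5 mm a turn (0.24 mm per rad, too little to measure or see)
- wrench_grip (a point): the place to hold the larger open-ended steel wrench: middle of its straight handle (22 mm wide, 14 mm thick), half-way up the thickness. x points along the handle to the jaws, z is up. The wrench is 0.3 kg, lies flat on the mat; the handle's round end is 96 mm behind this point
- wrench_jaw (a point): middle of that wrench's jaw opening, 85 mm ahead of wrench_grip along x, half-way up the thickness: it belongs on the nut's axis. The jaws are open to +x, 32 mm apart (2 mm play on the nut: the wrench rocks 0.13 rad each way before it drives), run parallel to 13 mm ahead of this point, then flare for 8 mm; the jaw's bottom is 19 mm behind this point. Head 66 mm wide
- mat: black rubber mat fixed to the bench, 270 mm along its x, 240 mm along its y, 4 mm thick; origin at the middle of its underside
- small_wrench_jaw (a point): jaw middle of the smaller wrench (20 mm jaws, 175 mm long, too small for the nut), which lies beside the other on the mat; x points from the handle to the jaws. Leave alone
- oil_can: copper oil can 64 mm across, 140 mm tall, standing; origin under its centre. Leave alone
- spare_nut: loose brass hexagon nut blank 24 mm across flats, 18 mm high, lying on the bench; origin under its centre. Leave alone
Not all that is in view belongs to the job. What is shaped like the part that bears wrench_grip but brown is not meant.

How it is judged (in metres and radians):
On the way, in this order (a step that is already met when the one before it is completed fails the run):
1. the nut, turned by the fingers, has bitten (taken up at least 2 degrees under load) (distance of tube_top from where it was at the start of the episode above 8.4e-06 m and contact force between the fingers and nut above 1 N), for 0.05 s.
2. the larger wrench is on the nut: jaw middle within 8 mm of the nut's axis and at its height, fingers off the nut (distance between wrench_jaw and nut_mid below 0.012 m and horizontal distance between wrench_jaw and nut_mid below 0.008 m and contact force between the fingers and nut below 0.5 N), for 0.1 s.
3. the wrench has turned the nut at least three quarters of a flat past the bite (distance of tube_top from where it was at the start of the episode above 0.000191 m and horizontal distance between wrench_jaw and nut_mid below 0.012 m), for 0.05 s.
At the end, for the whole second after the job is handed in: the nut stands one flat (60 degrees, within 46 to 86) past where it bit and is not slackened by more than 14 degrees; the larger wrench lies flat and still on the mat, the middle of its handle over the mat (distance of tube_top from where it was at the start of the episode between 0.000191 and 0.0003581 m and z of nut_mid in the frame of block below 0.08106 m and x of wrench_grip in the frame of mat between -0.13 and 0.13 m and y of wrench_grip in the frame of mat between -0.115 and 0.115 m and height (world z) of wrench_grip below 0.017 m and angle between wrench_grip's own z axis and vertical below 0.1 rad and linear speed of wrench below 0.02 m/s); the robot touches nothing.
It fails at once if the fingers or arm turned the nut more than 20 degrees past the bite (or touched it after that) (distance of tube_top from where it was at the start of the episode above 8.36e-05 m and contact force between any of the fingers, the arm and nut above 2 N).
It fails at once if the wrench was forced: more than 90 N between it and the nut (contact force between wrench and nut above 90 N).
It fails at once if the nut was overtightened past one and a half flats (distance of tube_top from where it was at the start of the episode above 0.000382 m).
It fails at once if the smaller wrench, the oil can or the spare nut was moved more than 30 mm (distance of any of small_wrench_jaw, oil_can, spare_nut from where it was at the start of the episode above 0.03 m).
It also fails if it takes over 72 s, if anything falls off the work surface, if the arm or the gripper's body presses on something with over 40 N, if the wrist force passes 120 N, or if a joint passes its speed limit or range.

## Working session

There is one attempt and no reset: what is moved stays moved. The work goes in short steps, Python scripts to look and compute and a tool call to move; the robot and the scene stay as the last step left them, time stands still between calls to the robot, and variables do not carry over. Pictures are saved under pics/ and viewed, and the job is handed in when it is done.

Besides the shell and the picture viewer there is one more tool, called after ">>>" by a JSON object that holds its "fn" and its "kwargs". carry_out: Moves the arm, as the interface text tells. Its arguments: {"type":"object","properties":{"series":{"type":"array"},"squeeze":{"type":"number"}},"required":["series"]}

```bash
mkdir -p pics; ls; cat > h.py <<'E'
import numpy as np, cv2
from cell import *
def snap(n,f):
    im=camera(n); cv2.imwrite('pics/'+f,im[:,:,::-1]); return im
def ray(c,u,v):
    K=np.array(c['intrinsics']);k=c['k1'];P=np.array(c['pose'])
    xd=np.array([(u-K[0,2])/K[0,0],(v-K[1,2])/K[1,1]]);x=xd.copy()
    for _ in range(30): x=xd/(1+k*(x@x))
    return P[:3,3],P[:3,:3]@np.array([x[0],x[1],1.])
def atz(c,u,v,z):
    o,d=ray(c,u,v); return o+d*(z-o[2])/d[2]
def proj(c,p):
    K=np.array(c['intrinsics']);k=c['k1'];P=np.array(c['pose'])
    q=P[:3,:3].T@(np.array(p,float)-P[:3,3]);x=q[:2]/q[2];x=x*(1+k*(x@x))
    return K[:2,:2]@x+K[:2,2]
E
python3 - <<'E'
from h import *
print(read_state())
for n in('scene','top','wrist'):
    print(n,get_calibration(n)); snap(n,n+'0.png')
E
```

```text
pics
{'clock': 0.0, 'joints': array([ 1.04739953e+00,  3.00496342e-01,  1.52157926e+00,  1.39395247e-05,
        1.32072143e+00, -6.65983252e-02]), 'qd': array([ 0.00018987,  0.00016195, -0.00156703, -0.00073311, -0.00029061,
        0.00112381]), 'effort': array([-2.91889650e-03, -5.31791174e+01, -3.52748716e+01,  7.07380241e-02,
        2.42361089e-02, -1.15462803e-04]), 'eef_pos': array([242.44329514, 493.35356134, 183.37327742]), 'eef_rot': array([-3.14039184e+00, -9.36225461e-05,  2.68479067e+00]), 'wrist_force': array([-0.79769984, -0.47218304, -0.24028554]), 'moment': array([0.01583055, 0.02701138, 0.00827771]), 'finger_gap': 93.82832802989357}
scene {'intrinsics': array([[497.01547423,   0.        , 317.89344261],
       [  0.        , 497.01547423, 235.36845048],
       [  0.        ,   0.        ,   1.        ]]), 'k1': 0.016438215668327167, 'pose': array([[-8.52502123e-01,  3.81985466e-01, -3.56829420e-01,
         8.34007928e+02],
       [ 5.22565251e-01,  6.39595164e-01, -5.63776184e-01,
         5.55333993e+02],
       [ 1.28720633e-02, -6.67087049e-01, -7.44868565e-01,
[... 519 characters left out ...]
6.37358665e-02, -9.97901046e-01,
         1.19950878e+03],
       [ 0.00000000e+00,  0.00000000e+00,  0.00000000e+00,
         1.00000000e+00]])}
wrist {'intrinsics': array([[420.18764307,   0.        , 323.88243033],
       [  0.        , 420.18764307, 236.01836877],
       [  0.        ,   0.        ,   1.        ]]), 'k1': -0.012290835715661644, 'pose': array([[ 4.41275611e-01,  8.61434448e-01,  2.51409081e-01,
         1.70342295e+02],
       [ 8.97370115e-01, -4.23088965e-01, -1.25389809e-01,
         5.30179153e+02],
       [-1.64669352e-03,  2.80938461e-01, -9.59724372e-01,
         3.84524914e+02],
       [ 0.00000000e+00,  0.00000000e+00,  0.00000000e+00,
         1.00000000e+00]])}
```

View pics/top0.png

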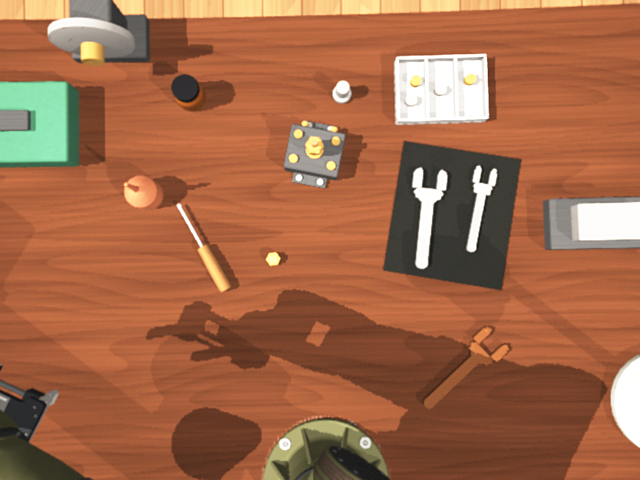

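View pics/scene0.png

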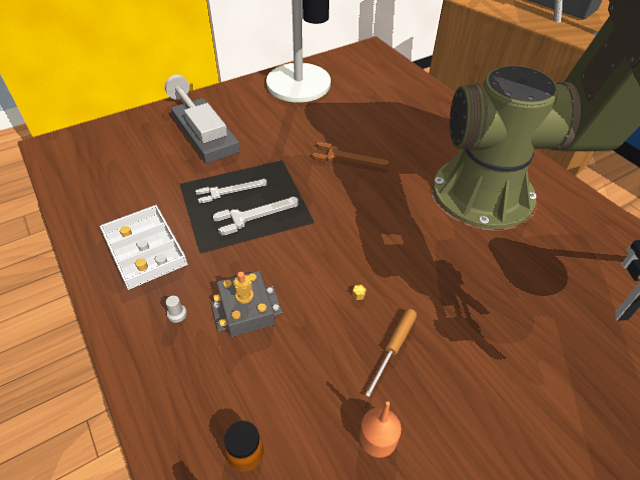

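View pics/wrist0.png

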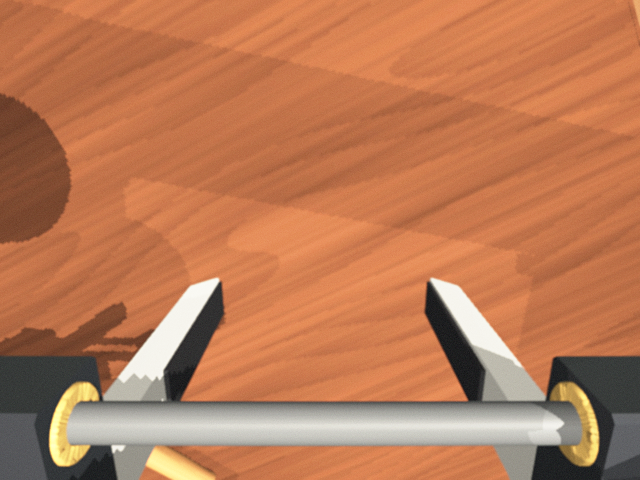

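```bash
python3 - <<'E'
from h import *
im=cv2.imread('pics/top0.png'); c=get_calibration('top')
cv2.imwrite('pics/c1.png',cv2.resize(im[135:295,375:535],None,fx=3.7,fy=3.7,interpolation=cv2.INTER_CUBIC))
cv2.imwrite('pics/c2.png',cv2.resize(im[105:200,265:365],None,fx=6,fy=6,interpolation=cv2.INTER_CUBIC))
for n,u,v,z in [('nut',316,147,96),('jaw',429,178,11),('tail',422,266,11),('can',143,192,70),('spare',274,259,9)]: print(n,atz(c,u,v,z))
E
```

```text
nut [650.32563124   6.61184101  96.        ]
jaw [ 599.85893494 -221.89885053   11.        ]
tail [ 421.67959287 -202.15426956   11.        ]
can [574.83746691 342.76701765  70.        ]
spare [441.75785681  95.99823555   9.        ]
```

View pics/c1.png

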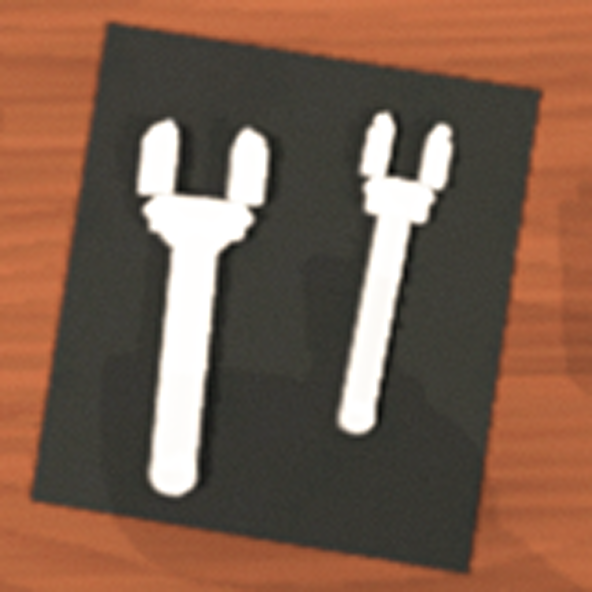

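View pics/c2.png

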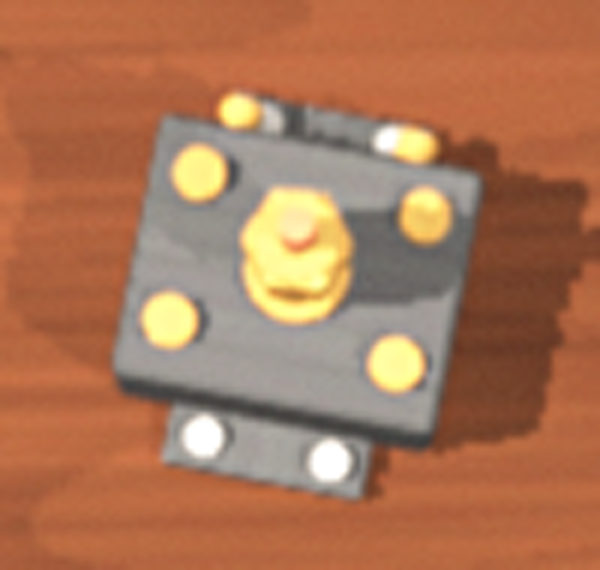

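>>> {"fn": "carry_out", "kwargs": {"series": [{"delta_pos": [45,-55,56],"turn": [0,0,0.15],"hand": 1},{"delta_pos": [90,-110,56],"turn": [0,0,0.3],"hand": 1},{"delta_pos": [135,-165,56],"turn": [0,0,0.45],"hand": 1},{"delta_pos": [180,-220,56],"turn": [0,0,0.45],"hand": 1},{"delta_pos": [225,-280,56],"turn": [0,0,0.45],"hand": 1},{"delta_pos": [270,-340,56],"turn": [0,0,0.45],"hand": 1},{"delta_pos": [325,-410,56],"turn": [0,0,0.45],"hand": 1},{"delta_pos": [388,-487,56],"turn": [0,0,0.45],"hand": 1}]}}

```text
clock: 1.15
eef_pos: [546.0, 112.1, 239.8]
eef_rot: [3.142, -0.0, 3.135]
wrist_force: [0.6, 0.9, 0.0]
finger_gap: 94.1
```

>>> {"fn": "carry_out", "kwargs": {"series": [{"delta_pos": [0,0,0],"turn": [0,0,0],"hand": 1},{"delta_pos": [0,0,0],"turn": [0,0,0],"hand": 1},{"delta_pos": [0,0,0],"turn": [0,0,0],"hand": 1}]}}

```text
clock: 1.52
eef_pos: [544.5, 115.1, 240.0]
eef_rot: [3.141, 0.0, 3.136]
wrist_force: [0.4, -0.8, 0.5]
finger_gap: 93.8
```

```bash
python3 - <<'E'
from h import *
s=read_state();print(s['clock'],s['eef_pos'],s['eef_rot'],s['joints'],s['wrist_force'],s['moment'])
c=get_calibration('wrist');print(c['pose']);im=snap('wrist','w1.png');
E
```

```text
1.525 [544.50654896 115.11472261 240.00122734] [3.14148329e+00 1.23065398e-04 3.13635164e+00] [ 1.42485177e-01  2.78240827e-01  1.41886863e+00  9.07793889e-05
  1.44434537e+00 -1.42308159e+00] [ 0.44511144 -0.8198896   0.49663516] [ 0.0589876  -0.02562541 -0.04350579]
[[ 5.45066539e-03  9.59755213e-01  2.80785009e-01  4.63855842e+02]
 [ 9.99984863e-01 -5.02061772e-03 -2.25089957e-03  1.16023002e+02]
 [-7.50598404e-04  2.80793028e-01 -9.59768051e-01  4.41056972e+02]
 [ 0.00000000e+00  0.00000000e+00  0.00000000e+00  1.00000000e+00]]
```

View pics/w1.png

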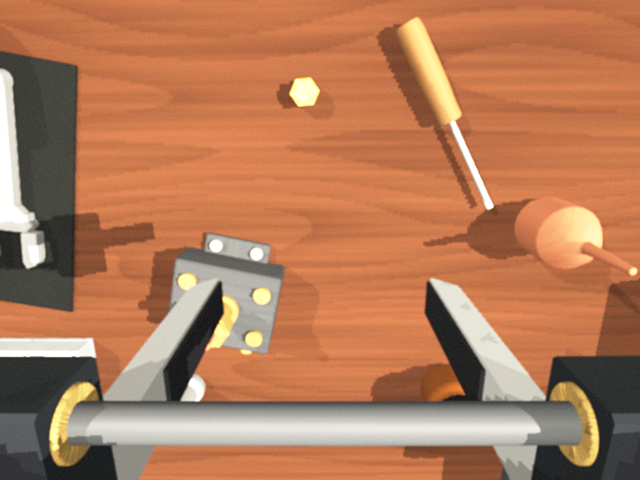

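>>> {"fn": "carry_out", "kwargs": {"series": [{"delta_pos": [35,-45,0],"turn": [0,0,0],"hand": 1},{"delta_pos": [86,-108,0],"turn": [0,0,0],"hand": 1},{"delta_pos": [86,-108,0],"turn": [0,0,0],"hand": 1},{"delta_pos": [86,-108,0],"turn": [0,0,0],"hand": 1},{"delta_pos": [86,-108,0],"turn": [0,0,0],"hand": 1}]}}

```text
clock: 2.2
eef_pos: [630.6, 7.4, 240.1]
eef_rot: [3.141, 0.0, 3.136]
wrist_force: [-0.6, 0.7, 0.4]
finger_gap: 93.9
```

```bash
python3 - <<'E'
from h import *
s=read_state();print(s['clock'],s['eef_pos'],s['eef_rot'],s['joints'],s['wrist_force'],s['moment'])
c=get_calibration('wrist');im=snap('wrist','w2.png');np.save('w2pose.npy',c['pose'])
cv2.imwrite('pics/w2c.png',cv2.resize(im[130:330,220:440,::-1],None,fx=3,fy=3,interpolation=cv2.INTER_CUBIC))
E
```

```text
2.2 [630.56414373   7.39520627 240.09241522] [3.14146256e+00 1.53627110e-04 3.13620490e+00] [-4.64077622e-02  4.53056184e-01  1.18385742e+00  1.36580391e-04
  1.50453089e+00 -1.61182538e+00] [-0.59165353  0.65755808  0.35539336] [0.04550017 0.03549594 0.039187  ]
```

View pics/w2.png

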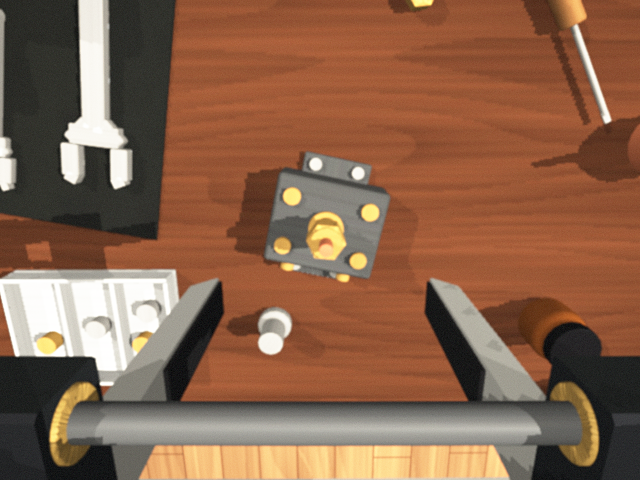

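View pics/w2c.png

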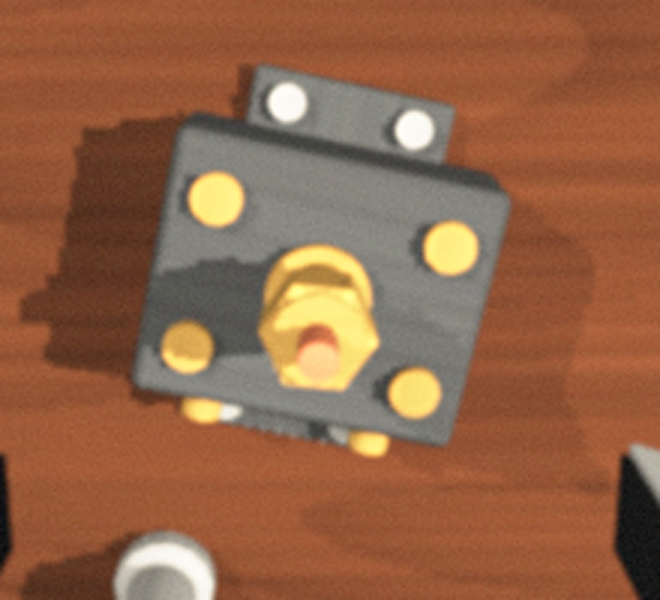

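```bash
python3 - <<'E'
from h import *
c=get_calibration('wrist');c['pose']=np.load('w2pose.npy')
ct=get_calibration('top')
t=atz(c,220+318/3,130+356/3,116);print('tube wrist',t)
print('tube top',atz(ct,265+298/6,105+228/6,116))
for n,u,v,z in [('post base',275,318,0),('posttop',271,342,50)]:print(n,atz(c,u,v,z))
im=cv2.imread('pics/w2.png');b=cv2.resize(im[200:280,280:380],None,fx=8,fy=7.5,interpolation=cv2.INTER_CUBIC)
vs=[(258,330),(281,385),(347,391),(379,342)]
W=np.array([atz(c,220+a/3,130+d/3,92)[:2] for a,d in vs]);print(W)
from scipy.optimize import least_squares
R=15/np.cos(np.pi/6)
# order of vertices angles successive 60
best=None
for a0 in np.arange(0,2*np.pi,.3):
  for sg in(1,-1):
    f=lambda p:(np.c_[p[0]+R*np.cos(p[2]+sg*np.arange(4)*np.pi/3),p[1]+R*np.sin(p[2]+sg*np.arange(4)*np.pi/3)]-W).ravel()
    r=least_squares(f,[t[0],t[1],a0])
    if best is None or r.cost<best[0]: best=(r.cost,r.x)
print(best, 'flat normal deg mod60',np.degrees(best[1][2]+np.pi/6)%60)
p=best[1]
for z,col in((92,(255,0,0)),(70,(0,255,0))):
  q=np.array([proj(c,(p[0]+R*np.cos(p[2]+k*np.pi/3),p[1]+R*np.sin(p[2]+k*np.pi/3),z)) for k in range(6)])
  cv2.polylines(b,[np.int32((q-[280,200]+.5)*[8,7.5])],True,col,1)
cv2.imwrite('pics/w2o.png',b)
E
```

```text
tube wrist [655.77423737   9.18418862 116.        ]
tube top [653.51207594   9.06016092 116.        ]
post base [777.85707602 -50.06918475   0.        ]
posttop [779.83273579 -48.73289414  50.        ]
[[655.58537004  -8.08190041]
 [672.46813763  -1.63543219]
 [674.4367943   17.71767224]
 [659.41400373  26.97033284]]
(np.float64(1.7857390870141492), array([658.01552063,   9.51085246,   4.60978446])) flat normal deg mod60 54.12119425657778
```

View pics/w2o.png

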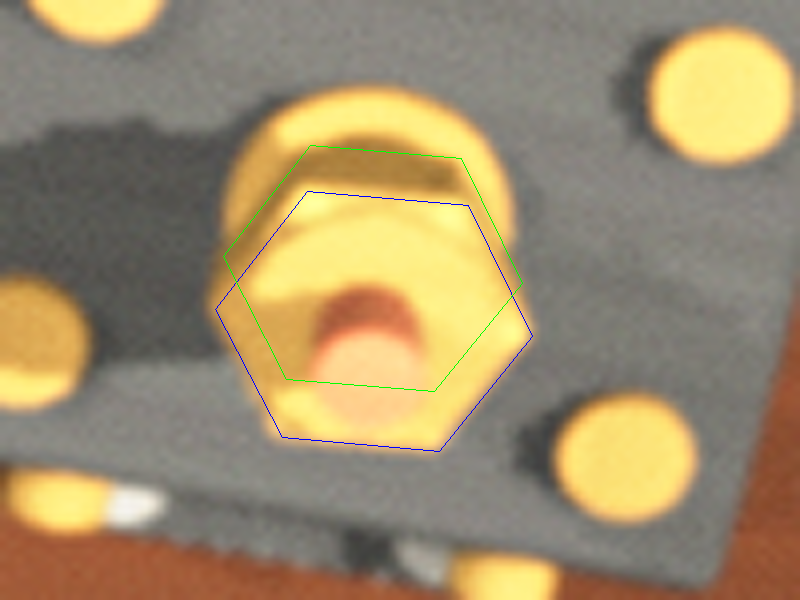

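>>> {"fn": "carry_out", "kwargs": {"series": [{"delta_pos": [10,1,0],"turn": [0,0,-0.16],"hand": 1},{"delta_pos": [25.4,1.9,-20],"turn": [0,0,-0.32],"hand": 1},{"delta_pos": [25.4,1.9,-50],"turn": [0,0,-0.48],"hand": 1},{"delta_pos": [25.4,1.9,-80],"turn": [0,0,-0.62],"hand": 1},{"delta_pos": [25.4,1.9,-80],"turn": [0,0,-0.62],"hand": 1},{"delta_pos": [25.4,1.9,-80],"turn": [0,0,-0.62],"hand": 1}]}}

```text
clock: 3.0
eef_pos: [656.8, 8.5, 161.7]
eef_rot: [3.14, 0.002, 2.519]
wrist_force: [0.3, -0.4, -0.2]
finger_gap: 94.0
```

```bash
python3 - <<'E'
from h import *
s=read_state();print(s['clock'],s['eef_pos'],s['eef_rot'],s['joints'])
c=get_calibration('wrist');im=snap('wrist','w3.png');np.save('w3pose.npy',c['pose'])
R=15/np.cos(np.pi/6);b=im[:,:,::-1].copy()
for z,col in((92,(255,0,0)),):
  q=np.array([proj(c,(656+R*np.cos(np.radians(24+60*k)),9.3+R*np.sin(np.radians(24+60*k)),z)) for k in range(6)])
  print(q); cv2.polylines(b,[np.int32(q)],True,col,1)
q=proj(c,(656,9.3,116));cv2.circle(b,tuple(int(i) for i in q),2,(0,255,0),1)
x0,y0=int(q[0])-80,int(q[1])-60
cv2.imwrite('pics/w3o.png',cv2.resize(b[y0:y0+150,x0:x0+160],None,fx=4,fy=4,interpolation=cv2.INTER_CUBIC));print(q,x0,y0)
E
```

```text
3.0 [656.82387178   8.47979192 161.65625341] [3.14047176e+00 1.70297131e-03 2.51869784e+00] [-4.28392201e-02  5.57262027e-01  1.20991524e+00  4.29061664e-06
  1.37237663e+00 -9.90742534e-01]
[[344.62997664 249.18292515]
 [345.12746898 224.47264884]
 [322.66564961 211.67919729]
 [300.08584478 224.25519869]
 [300.36308746 248.9744646 ]
 [322.44518489 261.12003983]]
[322.46109422 247.89853143] 242 187
```

View pics/w3o.png

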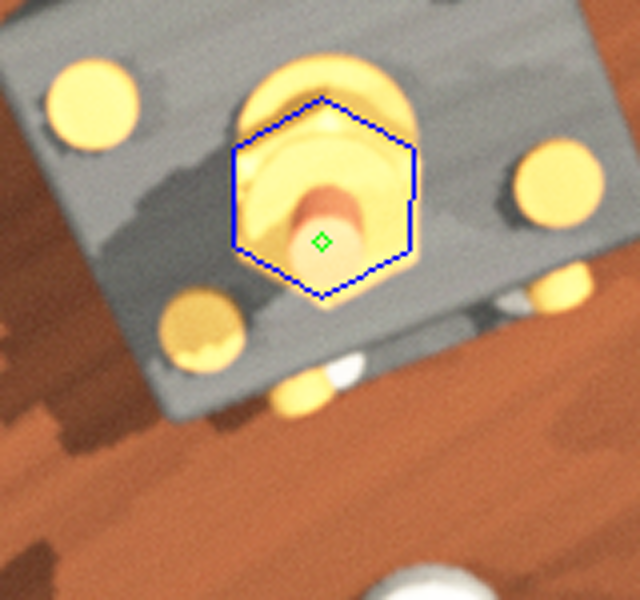

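View pics/w3.png

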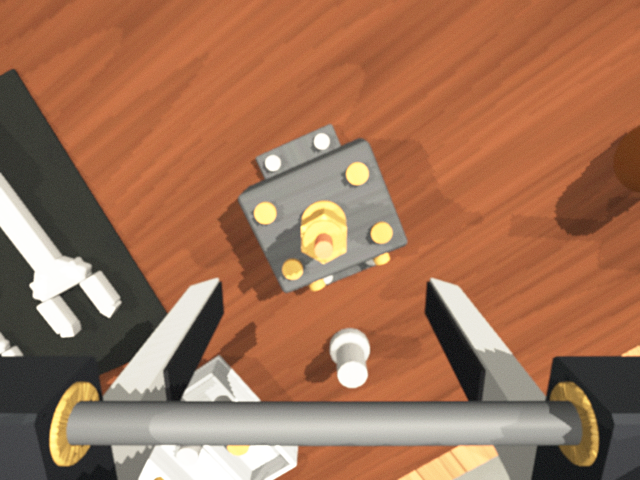

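>>> {"fn": "carry_out", "kwargs": {"series": [{"delta_pos": [-0.2,1.0,-40],"turn": [0,0,0],"hand": 1},{"delta_pos": [-0.2,1.0,-80],"turn": [0,0,0],"hand": 0.6},{"delta_pos": [-0.2,1.0,-96],"turn": [0,0,0],"hand": 0.45},{"delta_pos": [-0.2,1.0,-96],"turn": [0,0,0],"hand": 0.4},{"delta_pos": [-0.2,1.0,-96],"turn": [0,0,0],"hand": 0.4},{"delta_pos": [-0.2,1.0,-96],"turn": [0,0,0],"hand": 0.4}]}}

```text
clock: 3.8
eef_pos: [657.0, 8.9, 65.4]
eef_rot: [3.14, 0.002, 2.515]
wrist_force: [-0.3, -1.0, -0.3]
finger_gap: 47.5
```

```bash
python3 - <<'E'
from h import *
s=read_state();print(s['clock'],s['eef_pos'],s['eef_rot'],s['wrist_force'],s['moment'],s['finger_gap'])
im=snap('wrist','w4.png')
E
```

```text
3.8 [656.95721861   8.89219888  65.40418394] [3.14040060e+00 1.85784617e-03 2.51502430e+00] [-0.25750537 -1.00798842 -0.3470051 ] [0.01703448 0.02996943 0.02341542] 47.45444691324744
```

View pics/w4.png

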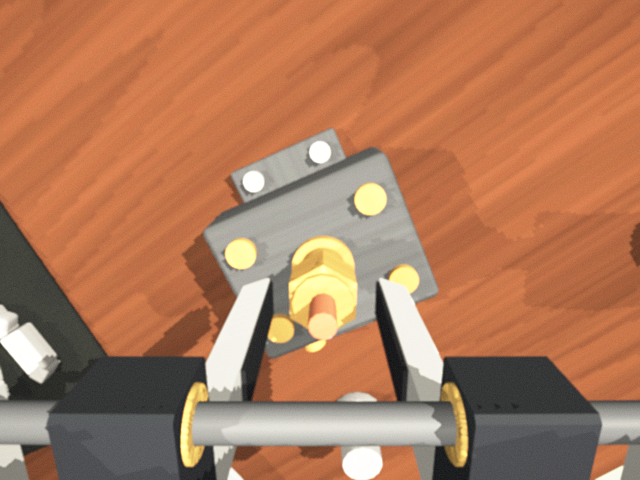

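>>> {"fn": "carry_out", "kwargs": {"series": [{"delta_pos": [0,0,0],"turn": [0,0,0],"hand": 0.2},{"delta_pos": [0,0,0],"turn": [0,0,0],"hand": 0.1},{"delta_pos": [0,0,0],"turn": [0,0,0],"hand": 0.1},{"delta_pos": [0,0,0],"turn": [0,0,0],"hand": 0.1}], "squeeze": 15}}

```text
clock: 4.35
eef_pos: [656.4, 8.8, 64.2]
eef_rot: [3.142, 0.0, 2.515]
wrist_force: [-2.0, -1.3, 5.6]
finger_gap: 30.0
```

```bash
python3 - <<'E'
from h import *
s=read_state();print(s['clock'],s['eef_pos'],s['eef_rot'],s['wrist_force'],s['moment'],s['finger_gap'])
im=snap('wrist','w5.png')
E
```

```text
4.35 [656.38303851   8.77173089  64.17606852] [3.14152749e+00 4.08732582e-04 2.51472715e+00] [-1.98116818 -1.29123707  5.63072313] [-0.39923879  0.39575788  0.0167472 ] 30.04705759537449
```

View pics/w5.png

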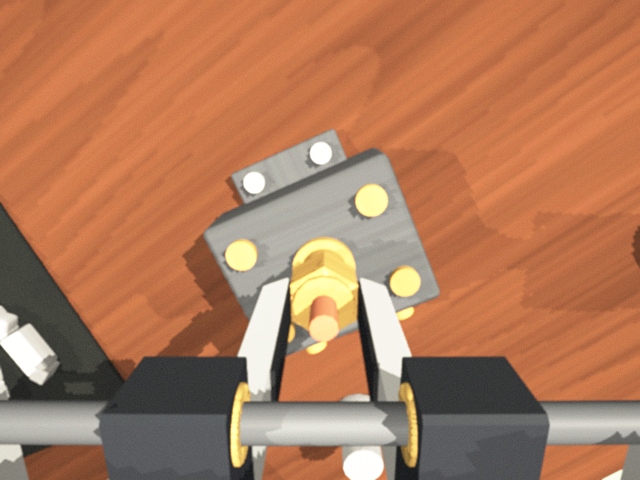

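>>> {"fn": "carry_out", "kwargs": {"series": [{"delta_pos": [0,0,0],"turn": [0,0,0],"hand": 0.1},{"delta_pos": [0,0,0],"turn": [0,0,-0.12],"hand": 0.1},{"delta_pos": [0,0,0],"turn": [0,0,-0.26],"hand": 0.1},{"delta_pos": [0,0,0],"turn": [0,0,-0.4],"hand": 0.1},{"delta_pos": [0,0,0],"turn": [0,0,-0.54],"hand": 0.1},{"delta_pos": [0,0,0],"turn": [0,0,-0.66],"hand": 0.1},{"delta_pos": [0,0,0],"turn": [0,0,-0.72],"hand": 0.1},{"delta_pos": [0,0,0],"turn": [0,0,-0.72],"hand": 0.1}], "squeeze": 30}}

```text
clock: 5.4
eef_pos: [656.3, 8.7, 64.0]
eef_rot: [-3.142, 0.0, 1.795]
wrist_force: [-3.0, -1.6, 6.2]
finger_gap: 29.8
```

```bash
cat > st.py <<'E'
from h import *
s=read_state();print(s['clock'],s['eef_pos'].round(2),s['eef_rot'].round(4),'F',s['wrist_force'].round(2),'M',s['moment'].round(3),s['finger_gap'].round(2),'q6',s['joints'][5].round(4), 't6',s['effort'][5].round(3))
E
python3 st.py
```

```text
Traceback (most recent call last):
  File "st.py", line 2, in <module>
    s=read_state();print(s['clock'],s['eef_pos'].round(2),s['eef_rot'].round(4),'F',s['wrist_force'].round(2),'M',s['moment'].round(3),s['finger_gap'].round(2),'q6',s['joints'][5].round(4), 't6',s['effort'][5].round(3))
                                                                                                                                       ^^^^^^^^^^^^^^^^^^^^^
AttributeError: 'float' object has no attribute 'round'
```

```bash
sed -i "s/s\['finger_gap'\].round(2)/round(float(s['finger_gap']),2)/" st.py; python3 st.py
```

```text
5.4 [656.28   8.7   64.04] [-3.1416e+00  3.0000e-04  1.7951e+00] F [-3.01 -1.61  6.18] M [-0.534  0.587 -0.037] 29.83 q6 -0.2666 t6 0.672
```

>>> {"fn": "carry_out", "kwargs": {"series": [{"delta_pos": [0,0,0],"turn": [0,0,-0.06],"hand": 0.1}]}}

```text
clock: 5.52
eef_pos: [656.3, 8.7, 64.0]
eef_rot: [-3.142, 0.0, 1.735]
wrist_force: [-2.2, -2.8, 5.6]
finger_gap: 29.3
```

```bash
python3 st.py
```

```text
5.525 [656.25   8.72  64.  ] [-3.1415e+00  3.0000e-04  1.7355e+00] F [-2.23 -2.85  5.59] M [-0.578  0.561  0.052] 29.27 q6 -0.2069 t6 -1.47
```

>>> {"fn": "carry_out", "kwargs": {"series": [{"delta_pos": [0,0,0],"turn": [0,0,-0.06],"hand": 0.1}]}}

```text
clock: 5.65
eef_pos: [656.2, 8.7, 64.0]
eef_rot: [-3.142, 0.0, 1.675]
wrist_force: [-3.6, -2.8, 4.5]
finger_gap: 29.4
```

```bash
python3 st.py
```

```text
5.65 [656.24   8.72  63.99] [-3.1415e+00  2.0000e-04  1.6746e+00] F [-3.6  -2.78  4.47] M [-0.594  0.617  0.049] 29.4 q6 -0.1461 t6 -0.993
```

>>> {"fn": "carry_out", "kwargs": {"series": [{"delta_pos": [0,0,0],"turn": [0,0,-0.06],"hand": 0.1}]}}

```text
clock: 5.78
eef_pos: [656.2, 8.7, 64.0]
eef_rot: [-3.142, 0.0, 1.615]
wrist_force: [-2.4, -2.6, 5.2]
finger_gap: 29.5
```

```bash
python3 st.py
```

```text
5.775 [656.23   8.7   64.  ] [-3.1415e+00  3.0000e-04  1.6145e+00] F [-2.4  -2.64  5.25] M [-0.607  0.55   0.039] 29.5 q6 -0.0861 t6 -0.975
```

>>> {"fn": "carry_out", "kwargs": {"series": [{"delta_pos": [0,0,0],"turn": [0,0,-0.06],"hand": 0.1}]}}

```text
clock: 5.9
eef_pos: [656.2, 8.7, 64.0]
eef_rot: [-3.142, 0.0, 1.555]
wrist_force: [-2.8, -2.2, 5.1]
finger_gap: 29.7
```

```bash
python3 st.py
```

```text
5.9 [656.24   8.72  63.97] [-3.1415e+00  3.0000e-04  1.5546e+00] F [-2.82 -2.16  5.13] M [-0.641  0.635  0.029] 29.67 q6 -0.026 t6 -0.975
```

>>> {"fn": "carry_out", "kwargs": {"series": [{"delta_pos": [0,0,0],"turn": [0,0,-0.06],"hand": 0.1}]}}

```text
clock: 6.02
eef_pos: [656.2, 8.7, 64.0]
eef_rot: [-3.142, 0.0, 1.495]
wrist_force: [-2.4, -3.3, 5.0]
finger_gap: 29.4
```

```bash
python3 st.py
```

```text
6.025 [656.23   8.72  63.97] [-3.1415e+00  3.0000e-04  1.4946e+00] F [-2.39 -3.33  4.98] M [-0.598  0.599  0.038] 29.37 q6 0.034 t6 -0.975
```

>>> {"fn": "carry_out", "kwargs": {"series": [{"delta_pos": [0,0,0],"turn": [0,0,-0.06],"hand": 0.1}]}}

```text
clock: 6.15
eef_pos: [656.2, 8.7, 64.0]
eef_rot: [-3.142, 0.0, 1.435]
wrist_force: [-2.3, -2.5, 4.7]
finger_gap: 29.6
```

```bash
python3 st.py
```

```text
6.15 [656.24   8.71  63.97] [-3.1416e+00  3.0000e-04  1.4345e+00] F [-2.29 -2.53  4.7 ] M [-0.564  0.603  0.039] 29.56 q6 0.094 t6 -0.975
```

>>> {"fn": "carry_out", "kwargs": {"series": [{"delta_pos": [0,0,0],"turn": [0,0,-0.06],"hand": 0.1}]}}

```text
clock: 6.28
eef_pos: [656.2, 8.7, 63.9]
eef_rot: [-3.142, 0.0, 1.375]
wrist_force: [-2.6, -3.2, 5.1]
finger_gap: 29.3
```

```bash
python3 st.py
```

```text
6.275 [656.24   8.71  63.95] [-3.1416e+00  3.0000e-04  1.3746e+00] F [-2.55 -3.21  5.12] M [-0.543  0.604  0.353] 29.35 q6 0.1539 t6 -0.728
```

>>> {"fn": "carry_out", "kwargs": {"series": [{"delta_pos": [0,0,0],"turn": [0,0,-0.06],"hand": 0.1}]}}

```text
clock: 6.4
eef_pos: [656.2, 8.7, 63.9]
eef_rot: [-3.142, 0.0, 1.315]
wrist_force: [-3.3, -3.2, 5.5]
finger_gap: 30.1
```

```bash
python3 st.py
```

```text
6.4 [656.22   8.72  63.93] [-3.1416e+00  5.0000e-04  1.3152e+00] F [-3.28 -3.22  5.54] M [-0.581  0.584  0.411] 30.05 q6 0.2135 t6 -0.531
```

>>> {"fn": "carry_out", "kwargs": {"series": [{"delta_pos": [0,0,0],"turn": [0,0,-0.06],"hand": 0.1}]}}

```text
clock: 6.52
eef_pos: [656.2, 8.7, 63.9]
eef_rot: [-3.142, 0.0, 1.255]
wrist_force: [-2.7, -3.2, 5.5]
finger_gap: 29.7
```

```bash
python3 st.py
```

```text
6.525 [656.21   8.69  63.93] [-3.1416e+00  5.0000e-04  1.2551e+00] F [-2.73 -3.19  5.51] M [-0.622  0.634  0.47 ] 29.73 q6 0.2735 t6 -0.545
```

>>> {"fn": "carry_out", "kwargs": {"series": [{"delta_pos": [0,0,0],"turn": [0,0,0],"hand": 0.6},{"delta_pos": [0,0,0],"turn": [0,0,0],"hand": 0.6},{"delta_pos": [0,0,0],"turn": [0,0,0],"hand": 0.6},{"delta_pos": [0,0,30],"turn": [0,0,0],"hand": 0.6},{"delta_pos": [0,0,80],"turn": [0,0,0],"hand": 0.8},{"delta_pos": [-20,-20,120],"turn": [0,0,0.15],"hand": 1},{"delta_pos": [-20,-20,140],"turn": [0,0,0.3],"hand": 1},{"delta_pos": [-20,-20,140],"turn": [0,0,0.3],"hand": 1}]}}

```text
clock: 7.52
eef_pos: [636.8, -11.2, 205.2]
eef_rot: [3.139, 0.0, 1.554]
wrist_force: [0.8, 0.6, -0.3]
finger_gap: 92.1
```

```bash
python3 st.py; python3 - <<'E'
from h import *
c=get_calibration('wrist');im=snap('wrist','w6.png');np.save('w6pose.npy',c['pose'])
R=15/np.cos(np.pi/6);b=im[:,:,::-1].copy()
q=proj(c,(656.1,8.7,116))
x0,y0=int(q[0])-50,int(q[1])-45
b=cv2.resize(b[y0:y0+90,x0:x0+100],None,fx=6,fy=6,interpolation=cv2.INTER_CUBIC)
for z,a,col in((92,-18,(255,0,0)),(92,-14,(0,255,0))):
  q=np.array([proj(c,(656.1+R*np.cos(np.radians(a+30+60*k)),8.7+R*np.sin(np.radians(a+30+60*k)),z)) for k in range(6)])
  cv2.polylines(b,[np.int32((q-[x0,y0]+.5)*6)],True,col,1)
cv2.imwrite('pics/w6o.png',b)
E
```

```text
7.525 [636.79 -11.16 205.24] [3.1387e+00 1.0000e-04 1.5543e+00] F [ 0.82  0.61 -0.26] M [-0.079  0.095  0.007] 92.14 q6 -0.0586 t6 -1.719
```

View pics/w6o.png

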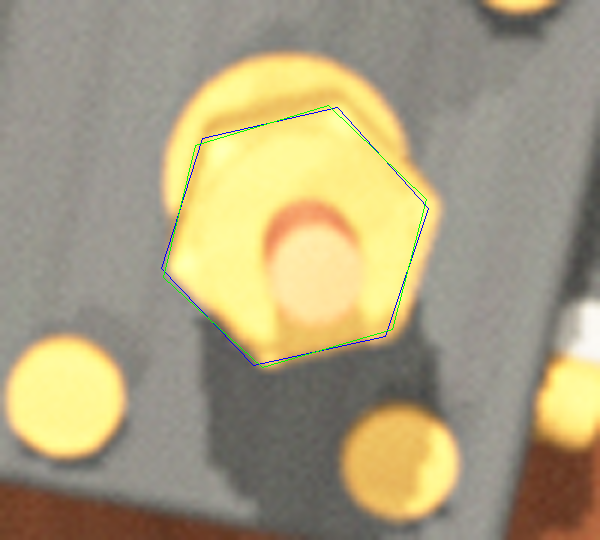

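View pics/w6.png

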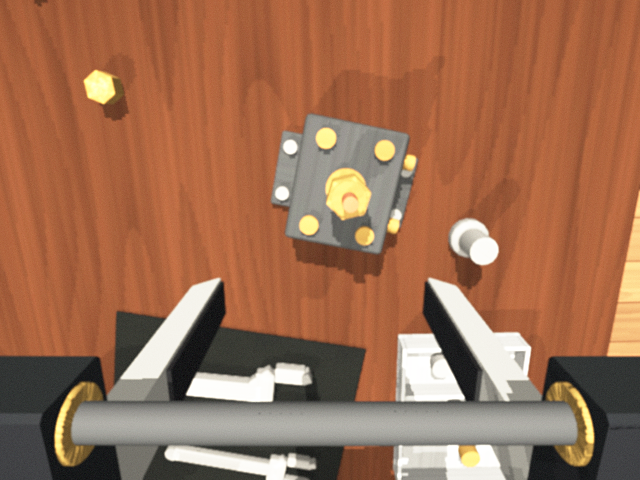

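>>> {"fn": "carry_out", "kwargs": {"series": [{"delta_pos": [-12,-25,20],"turn": [0,0,0.18],"hand": 1},{"delta_pos": [-24,-50,20],"turn": [0,0,0.36],"hand": 1},{"delta_pos": [-36,-75,20],"turn": [0,0,0.54],"hand": 1},{"delta_pos": [-48,-100,20],"turn": [0,0,0.72],"hand": 1},{"delta_pos": [-60,-125,20],"turn": [0,0,0.9],"hand": 1},{"delta_pos": [-72,-150,20],"turn": [0,0,1.08],"hand": 1},{"delta_pos": [-84,-175,20],"turn": [0,0,1.26],"hand": 1},{"delta_pos": [-97,-201,20],"turn": [0,0,1.44],"hand": 1}]}}

```text
clock: 8.57
eef_pos: [538.7, -212.5, 221.9]
eef_rot: [3.141, -0.002, 2.998]
wrist_force: [0.4, 0.0, 0.2]
finger_gap: 93.7
```

>>> {"fn": "carry_out", "kwargs": {"series": [{"delta_pos": [0,0,0],"turn": [0,0,0.04],"hand": 1},{"delta_pos": [0,0,0],"turn": [0,0,0.04],"hand": 1},{"delta_pos": [0,0,0],"turn": [0,0,0.04],"hand": 1}]}}

```text
clock: 8.95
eef_pos: [539.3, -211.7, 223.0]
eef_rot: [3.141, -0.001, 3.033]
wrist_force: [0.3, -0.0, 0.3]
finger_gap: 94.2
```

```bash
python3 st.py; python3 - <<'E'
from h import *
c=get_calibration('wrist');im=snap('wrist','w7.png');np.save('w7pose.npy',c['pose'])
E
```

```text
8.95 [ 539.31 -211.66  222.95] [ 3.1411e+00 -1.2000e-03  3.0330e+00] F [ 0.27 -0.03  0.33] M [ 0.039  0.073 -0.027] 94.21 q6 -1.8994 t6 0.02
```

View pics/w7.png

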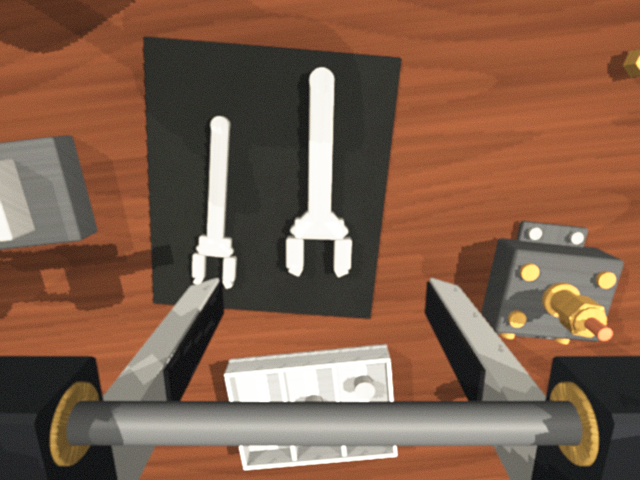

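```bash
python3 - <<'E'
from h import *
c=get_calibration('wrist');c['pose']=np.load('w7pose.npy')
im=cv2.imread('pics/w7.png').min(axis=2)
m=(im>130).astype(np.uint8)
_,lab=cv2.connectedComponents(m); L=lab[150,321]; 
n,lab,st,_=cv2.connectedComponentsWithStats(m); print(st[lab[150,321]])
pts=[]
for v in range(85,200,5):
    r=np.where(lab[v]==lab[150,321])[0]; a=atz(c,r[0]-.5,v,18);b=atz(c,r[-1]+.5,v,18)
    pts.append((a+b)/2)
    if v%25==10: print(v,r[0],r[-1],np.linalg.norm(a-b))
pts=np.array(pts)
p=np.polyfit(pts[:,0],pts[:,1],1);print('angle deg',np.degrees(np.arctan(p[0])))
d=np.array([1,p[0]])/np.hypot(1,p[0])
tail=atz(c,321,st[lab[150,321]][1]-.5,18)[:2];print('tail',tail)
for v in(276.5,):
  a=(atz(c,295,v,18)+atz(c,343,v,18))/2;print('tips',a)
  print('len',(a[:2]-tail)@d,'exp 202')
print('line y at x',[(x,np.polyval(p,x)) for x in(420,515,600)])
print('grip from tail',tail+96*d,'from tips',a[:2]-106*d)
E
```

```text
[ 286   67   66  210 5932]
85 310 333 21.90290040588691
110 310 333 22.242553736741332
135 309 332 22.594837706083606
160 309 331 22.00364610871827
185 309 331 22.3672933360133
angle deg -7.4975856917169255
tail [ 418.28119321 -200.68457253]
tips [ 619.83179142 -225.18139412   18.        ]
len 203.02386670354403 exp 202
line y at x [(420, np.float64(-200.0068636047805)), (515, np.float64(-212.5097784406335)), (600, np.float64(-223.6965969779757))]
grip from tail [ 513.46042782 -213.21107636] from tips [ 514.7380532  -211.35004613]
```

>>> {"fn": "carry_out", "kwargs": {"series": [{"delta_pos": [-15,-0.7,-50],"turn": [0,0,-0.022],"hand": 0.6},{"delta_pos": [-25.3,-0.7,-100],"turn": [0,0,-0.022],"hand": 0.5},{"delta_pos": [-25.3,-0.7,-150],"turn": [0,0,-0.022],"hand": 0.5},{"delta_pos": [-25.3,-0.7,-185],"turn": [0,0,-0.022],"hand": 0.5},{"delta_pos": [-25.3,-0.7,-205],"turn": [0,0,-0.022],"hand": 0.5},{"delta_pos": [-25.3,-0.7,-212],"turn": [0,0,-0.022],"hand": 0.5},{"delta_pos": [-25.3,-0.7,-212],"turn": [0,0,-0.022],"hand": 0.5},{"delta_pos": [-25.3,-0.7,-212],"turn": [0,0,-0.022],"hand": 0.5}]}}

```text
clock: 10.0
eef_pos: [514.5, -213.0, 12.8]
eef_rot: [-3.141, 0.001, 3.013]
wrist_force: [-0.0, -0.2, 0.1]
finger_gap: 47.2
```

```bash
python3 st.py; python3 - <<'E'
from h import *
snap('wrist','w8.png')
E
```

```text
10.0 [ 514.51 -212.96   12.78] [-3.1411e+00  1.4000e-03  3.0127e+00] F [-0.   -0.21  0.06] M [ 0.053  0.04  -0.059] 47.18 q6 -1.9001 t6 0.01
```

View pics/w8.png

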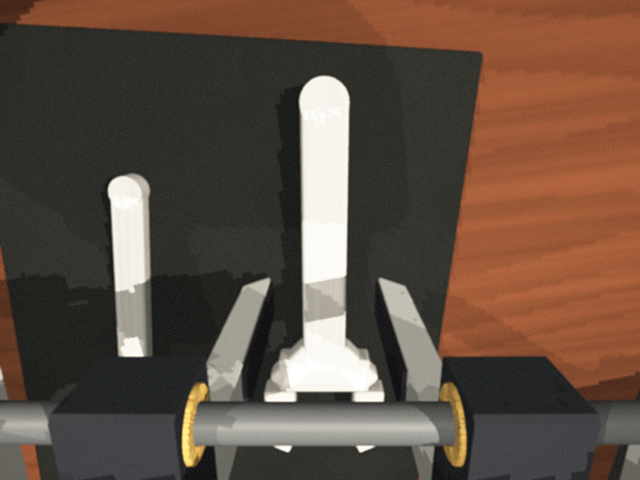

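>>> {"fn": "carry_out", "kwargs": {"series": [{"delta_pos": [0,0.3,-5],"turn": [0,0,0],"hand": 0.4},{"delta_pos": [0,0.3,-5],"turn": [0,0,0],"hand": 0.3},{"delta_pos": [0,0.3,-5],"turn": [0,0,0],"hand": 0.15},{"delta_pos": [0,0.3,-5],"turn": [0,0,0],"hand": 0},{"delta_pos": [0,0.3,-5],"turn": [0,0,0],"hand": 0},{"delta_pos": [0,0.3,-5],"turn": [0,0,0],"hand": 0}], "squeeze": 55}}

```text
clock: 10.8
eef_pos: [514.0, -212.5, 6.9]
eef_rot: [-3.142, 0.0, 3.013]
wrist_force: [-0.1, 0.7, -0.0]
finger_gap: 0.7
```

```bash
python3 st.py
```

```text
10.8 [ 513.99 -212.51    6.86] [-3.1416e+00  1.0000e-04  3.0128e+00] F [-0.07  0.75 -0.02] M [-0.011 -0.045 -0.026] 0.7 q6 -1.8999 t6 0.0
```

```bash
python3 - <<'E'
from h import *
snap('wrist','w9.png'); snap('scene','s9.png')
im=cv2.imread('pics/s9.png'); cv2.imwrite('pics/s9c.png',cv2.resize(im[130:290,150:350],None,fx=4,fy=3.75))
E
```

```text
(no output)
```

View pics/w9.png

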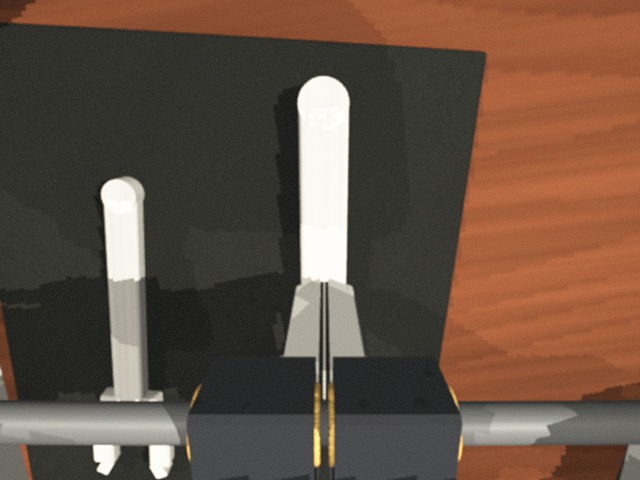

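View pics/s9c.png

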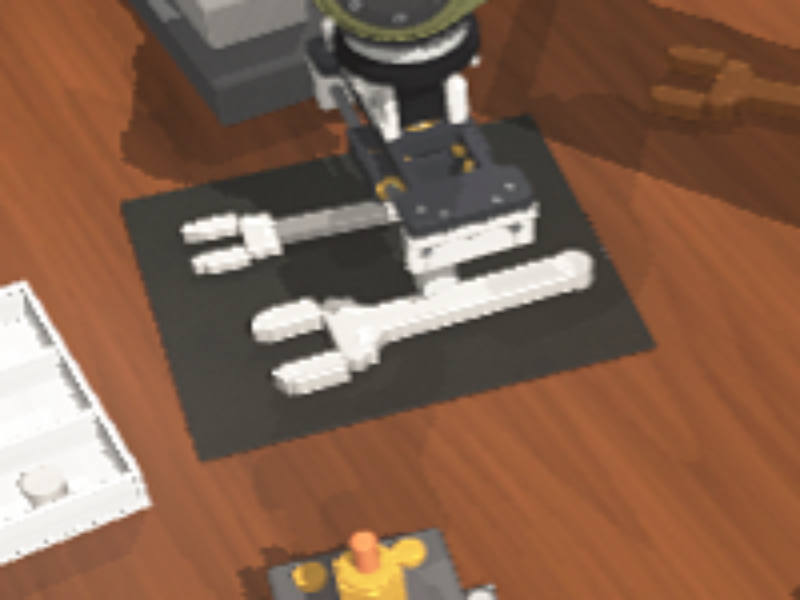

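```bash
python3 - <<'E'
from h import *
s=read_state();c=get_calibration('wrist')
p=s['eef_pos'];print(proj(c,p),proj(c,p+[0,0,19]),proj(c,p+[0,0,11]),proj(c,p+[0,0,30]))
for z in(18,30,40,4):
  print(z,atz(c,323,77,z),[np.linalg.norm(atz(c,299.5,150,z)-atz(c,348.5,150,z)), np.linalg.norm(atz(c,301,270,z)-atz(c,348,270,z))])
cs=get_calibration('scene')
# scene crop: scale 4,3.75 offset 150,130
print('tail scene',[atz(cs,150+592/4,130+270/3.75,z) for z in(11,)])
print('tips',atz(cs,150+262/4,130+325/3.75,11),atz(cs,150+283/4,130+375/3.75,11))
print('tcp in scene crop',[(proj(cs,p+[0,0,dz])-[150,130])*[4,3.75] for dz in(0,19,40)])
E
```

```text
[322.91459044 277.00439202] [322.79150904 292.14099278] [322.84599371 285.4401379 ] [322.70930427 302.25195919]
18 [ 419.28619496 -200.10618205   18.        ] [np.float64(21.782292658678386), np.float64(22.671951794586146)]
30 [ 420.21774643 -200.19306375   30.        ] [np.float64(20.405924837850193), np.float64(21.23936866964118)]
40 [ 420.99403932 -200.26546516   40.        ] [np.float64(19.258951653826706), np.float64(20.04554939885364)]
4 [ 418.19938492 -200.00482007    4.        ] [np.float64(23.388055116311254), np.float64(24.343298773688645)]
tail scene [array([ 418.15111941, -193.91252711,   11.        ])]
tips [ 607.45881185 -249.73561177   11.        ] [ 614.31007329 -204.83782873   11.        ]
tcp in scene crop [array([435.49393026, 311.41711784]), array([433.02505486, 290.00444602]), array([430.22376497, 265.71914571])]
```

>>> {"fn": "carry_out", "kwargs": {"series": [{"delta_pos": [0,0,10],"turn": [0,0,0],"hand": 0},{"delta_pos": [0,0,20],"turn": [0,0,0],"hand": 0.4},{"delta_pos": [0,0,20],"turn": [0,0,0],"hand": 0.4},{"delta_pos": [0,0,20],"turn": [0,0,0],"hand": 0.4},{"delta_pos": [0,0,5],"turn": [0,0,0],"hand": 0.4},{"delta_pos": [0,0,-2],"turn": [0,0,0],"hand": 0.4},{"delta_pos": [0,0,-2],"turn": [0,0,0],"hand": 0.4},{"delta_pos": [0,0,-2],"turn": [0,0,0],"hand": 0.4}], "squeeze": 20}}

```text
clock: 11.9
eef_pos: [514.1, -212.5, 4.9]
eef_rot: [-3.142, 0.0, 3.013]
wrist_force: [0.8, -0.8, 0.7]
finger_gap: 37.7
```

```bash
python3 st.py
```

```text
11.9 [ 514.06 -212.51    4.86] [-3.1416  0.      3.0128] F [ 0.83 -0.78  0.73] M [ 0.067 -0.022 -0.044] 37.69 q6 -1.8998 t6 0.0
```

>>> {"fn": "carry_out", "kwargs": {"series": [{"delta_pos": [0,0,-2],"turn": [0,0,0],"hand": 0.4},{"delta_pos": [0,0,-2],"turn": [0,0,0],"hand": 0.4}]}}

```text
clock: 12.15
eef_pos: [514.0, -212.5, 2.8]
eef_rot: [-3.142, 0.0, 3.013]
wrist_force: [0.5, -0.8, -0.2]
finger_gap: 37.7
```

```bash
python3 st.py
```

```text
12.15 [ 513.97 -212.47    2.85] [-3.1416e+00  1.0000e-04  3.0128e+00] F [ 0.55 -0.81 -0.21] M [ 0.065  0.003 -0.005] 37.67 q6 -1.8999 t6 -0.0
```

>>> {"fn": "carry_out", "kwargs": {"series": [{"delta_pos": [0,0,-1.5],"turn": [0,0,0],"hand": 0.4},{"delta_pos": [0,0,-1.5],"turn": [0,0,0],"hand": 0.4}]}}

```text
clock: 12.4
eef_pos: [513.9, -212.5, 1.2]
eef_rot: [3.142, -0.0, 3.013]
wrist_force: [0.1, 0.9, -0.5]
finger_gap: 37.6
```

```bash
python3 st.py
```

```text
12.4 [ 513.92 -212.47    1.25] [ 3.1416e+00 -1.0000e-04  3.0128e+00] F [ 0.08  0.91 -0.51] M [-0.03  -0.022 -0.02 ] 37.59 q6 -1.8999 t6 -0.0
```

>>> {"fn": "carry_out", "kwargs": {"series": [{"delta_pos": [0,0,-2],"turn": [0,0,0],"hand": 0.4},{"delta_pos": [0,0,-4],"turn": [0,0,0],"hand": 0.4},{"delta_pos": [0,0,-4],"turn": [0,0,0],"hand": 0.4}]}}

```text
clock: 12.78
eef_pos: [513.8, -212.4, -2.9]
eef_rot: [3.141, -0.0, 3.013]
wrist_force: [-0.2, 0.2, -0.1]
finger_gap: 37.5
```

```bash
python3 st.py
```

```text
12.775 [ 513.84 -212.44   -2.88] [ 3.1415e+00 -4.0000e-04  3.0128e+00] F [-0.2   0.23 -0.08] M [-0.02  -0.003 -0.013] 37.54 q6 -1.8999 t6 0.0
```

>>> {"fn": "carry_out", "kwargs": {"series": [{"delta_pos": [0,0,-2],"turn": [0,0,0],"hand": 0.3},{"delta_pos": [0,0,-2],"turn": [0,0,0],"hand": 0.2},{"delta_pos": [0,0,-2],"turn": [0,0,0],"hand": 0.1},{"delta_pos": [0,0,-2],"turn": [0,0,0],"hand": 0.1}], "squeeze": 20}}

```text
clock: 13.28
eef_pos: [513.9, -212.4, -4.8]
eef_rot: [3.142, -0.0, 3.013]
wrist_force: [-0.6, -0.5, -1.8]
finger_gap: 20.9
```

```bash
python3 st.py
```

```text
13.275 [ 513.9  -212.43   -4.78] [ 3.1415e+00 -2.0000e-04  3.0128e+00] F [-0.59 -0.53 -1.77] M [-0.017 -0.046 -0.014] 20.91 q6 -1.8999 t6 -0.004
```

>>> {"fn": "carry_out", "kwargs": {"series": [{"delta_pos": [0,0,0],"turn": [0,0,0],"hand": 0.1},{"delta_pos": [0,0,0],"turn": [0,0,0],"hand": 0.1},{"delta_pos": [0,0,15],"turn": [0,0,0],"hand": 0.1},{"delta_pos": [0,0,40],"turn": [0,0,0],"hand": 0.1},{"delta_pos": [0,0,40],"turn": [0,0,0],"hand": 0.1},{"delta_pos": [0,0,40],"turn": [0,0,0],"hand": 0.1}], "squeeze": 55}}

```text
clock: 14.02
eef_pos: [513.7, -212.4, 35.0]
eef_rot: [3.141, -0.0, 3.013]
wrist_force: [0.0, 0.2, -2.9]
finger_gap: 18.7
```

```bash
python3 st.py; python3 - <<'E'
from h import *
snap('wrist','w10.png');snap('scene','s10.png')
E
```

```text
14.025 [ 513.72 -212.38   34.97] [ 3.1415e+00 -4.0000e-04  3.0128e+00] F [ 0.05  0.17 -2.88] M [-0.01   0.057 -0.001] 18.74 q6 -1.8999 t6 -0.0
```

View pics/w10.png

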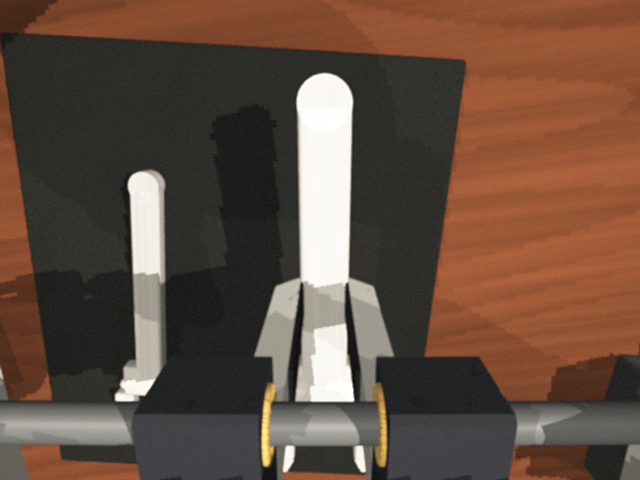

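View pics/s10.png

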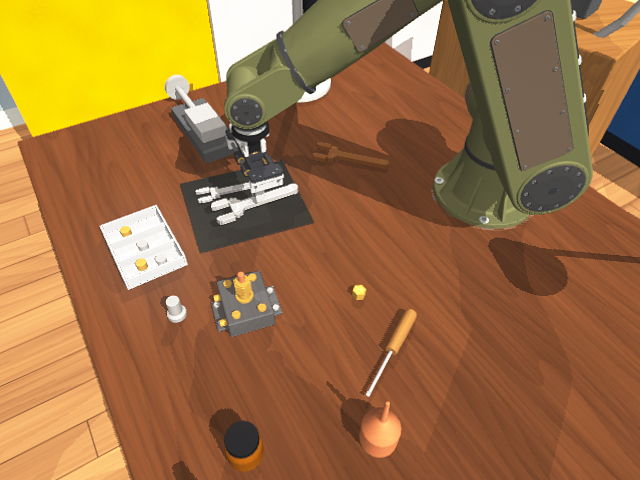

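>>> {"fn": "carry_out", "kwargs": {"series": [{"delta_pos": [0,10,30],"turn": [0,0,0.0],"hand": 0.1},{"delta_pos": [0,45,45],"turn": [0,0,0.06],"hand": 0.1},{"delta_pos": [0,85,45],"turn": [0,0,0.14],"hand": 0.1},{"delta_pos": [4,125,45],"turn": [0,0,0.24],"hand": 0.1},{"delta_pos": [8,160,45],"turn": [0,0,0.31],"hand": 0.1},{"delta_pos": [12.5,191,45],"turn": [0,0,0.356],"hand": 0.1},{"delta_pos": [12.5,191,45],"turn": [0,0,0.356],"hand": 0.1},{"delta_pos": [12.5,191,45],"turn": [0,0,0.356],"hand": 0.1}], "squeeze": 50}}

```text
clock: 15.12
eef_pos: [526.2, -21.9, 79.9]
eef_rot: [3.141, -0.001, -2.915]
wrist_force: [-0.3, 0.1, -1.9]
finger_gap: 19.1
```

```bash
python3 st.py; python3 - <<'E'
from h import *
im=snap('wrist','w11.png');im=snap('top','t11.png')
cv2.imwrite('pics/t11c.png',cv2.resize(im[100:240,240:400,::-1],None,fx=5,fy=4.2,interpolation=cv2.INTER_CUBIC))
im=snap('scene','s11.png')
cv2.imwrite('pics/s11c.png',cv2.resize(im[200:350,180:380,::-1],None,fx=4,fy=4,interpolation=cv2.INTER_CUBIC))
E
```

```text
15.125 [526.21 -21.87  79.85] [ 3.1415e+00 -9.0000e-04 -2.9149e+00] F [-0.33  0.12 -1.91] M [0.031 0.081 0.028] 19.11 q6 -1.9084 t6 0.008
```

View pics/t11c.png

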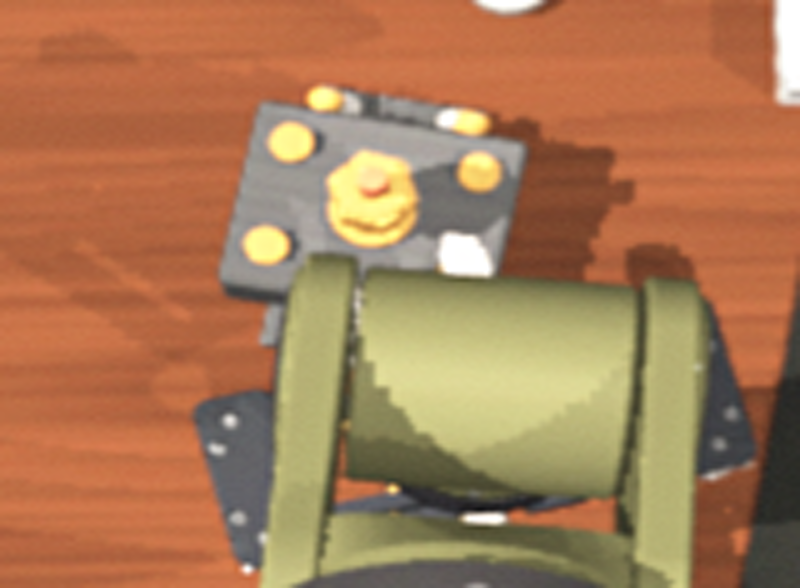

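View pics/s11c.png

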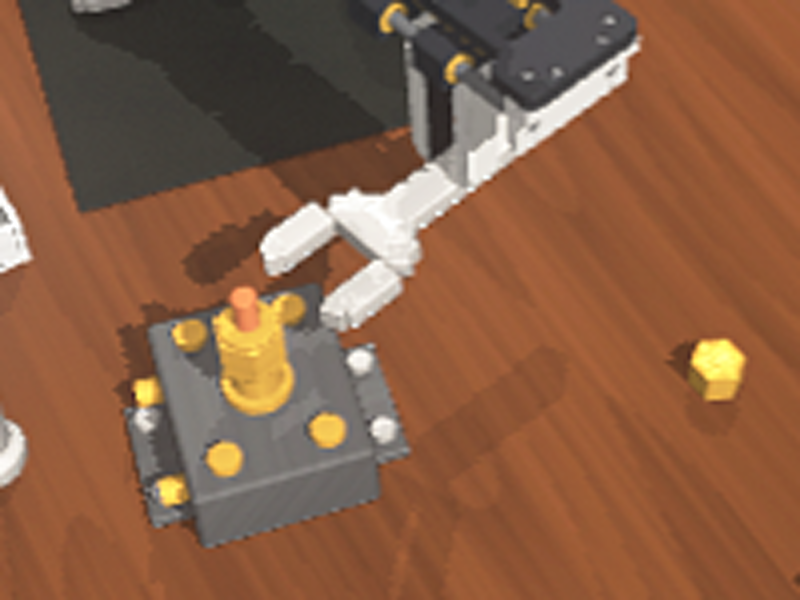

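View pics/w11.png

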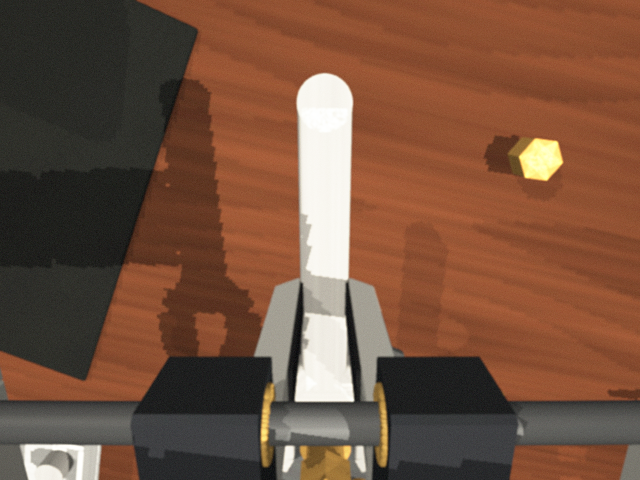

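```bash
cat > ov.py <<'E'
from h import *
import sys
def ov(f,out,x0,y0,w,h,k,nutdeg,nut=(656.1,8.7)):
    s=read_state();c=get_calibration('scene');p=s['eef_pos'];a=s['eef_rot'][2]+np.pi
    d=np.array([np.cos(a),np.sin(a)]);n=np.array([-d[1],d[0]])
    b=cv2.resize(cv2.imread(f)[y0:y0+h,x0:x0+w],None,fx=k,fy=k,interpolation=cv2.INTER_CUBIC)
    P=lambda q:tuple(int(i) for i in (proj(c,q)-[x0,y0]+.5)*k)
    z=p[2]+15.8
    W=lambda l,t,dz:(*(p[:2]+l*d+t*n),z+dz)
    for t in(16,-16):
        cv2.line(b,P(W(66,t,7)),P(W(98,t,7)),(255,0,0),1); cv2.line(b,P(W(98,t,7)),P(W(106,t*1.2,7)),(255,0,0),1)
    for t in(33,-33): cv2.line(b,P(W(66,t,7)),P(W(98,t,7)),(255,0,255),1)
    for t in(11,-11): cv2.line(b,P(W(-96,t,7)),P(W(40,t,7)),(0,255,255),1)
    cv2.circle(b,P(W(85,0,7)),3,(0,0,255),1)
    R=15/np.cos(np.pi/6)
    for zz in(92,70):cv2.polylines(b,[np.array([P((nut[0]+R*np.cos(np.radians(nutdeg+30+60*i)),nut[1]+R*np.sin(np.radians(nutdeg+30+60*i)),zz)) for i in range(6)])],True,(0,255,0),1)
    cv2.circle(b,P((*nut,116)),3,(0,255,0),1)
    cv2.imwrite(out,b)
E
python3 -c "
from ov import *
ov('pics/s11.png','pics/s11o.png',180,200,200,150,4,-17)"
```

```text
(no output)
```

View pics/s11o.png

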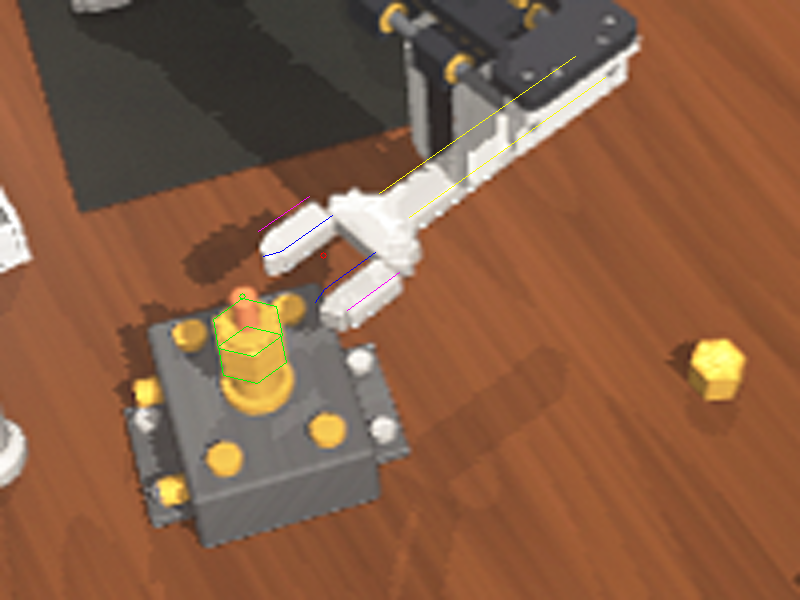

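```bash
python3 - <<'E'
from h import *
s=read_state();c=get_calibration('wrist');p=s['eef_pos'];a=s['eef_rot'][2]+np.pi
d=np.array([np.cos(a),np.sin(a)]);n=np.array([-d[1],d[0]])
im=cv2.imread('pics/w11.png').min(axis=2)
for v in(90,110,150,200,250): r=np.where(im[v,270:380]>150)[0]+270; print(v,r[0],r[-1])
col=np.where(im[:200,325]>150)[0];print('tail row',col[0])
for dz in(2,6,8,10,12,14,15.8,18):
  t=(*(p[:2]-96*d),p[2]+dz+7)
  print(dz,proj(c,t).round(1),[ (proj(c,(*(p[:2]-60*d+11*sg*n),p[2]+dz+7))).round(1) for sg in(1,-1)])
E
```

```text
90 299 349
110 297 351
150 299 350
200 300 349
250 301 348
tail row 73
2 [323.8  75.9] [array([348.1, 160.5]), array([299.6, 160.5])]
6 [323.8  75.1] [array([348.6, 161.5]), array([299. , 161.5])]
8 [323.8  74.7] [array([348.9, 162. ]), array([298.8, 162. ])]
10 [323.8  74.2] [array([349.2, 162.5]), array([298.5, 162.5])]
12 [323.8  73.8] [array([349.4, 163. ]), array([298.2, 163. ])]
14 [323.8  73.3] [array([349.7, 163.6]), array([298. , 163.6])]
15.8 [323.8  72.9] [array([349.9, 164. ]), array([297.7, 164. ])]
18 [323.8  72.4] [array([350.2, 164.7]), array([297.4, 164.7])]
```

```bash
python3 - <<'E'
from h import *
im=cv2.imread('pics/s11.png')
cv2.imwrite('pics/s11d.png',cv2.resize(im[235:295,225:305],None,fx=10,fy=10,interpolation=cv2.INTER_CUBIC))
E
```

```text
(no output)
```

View pics/s11d.png

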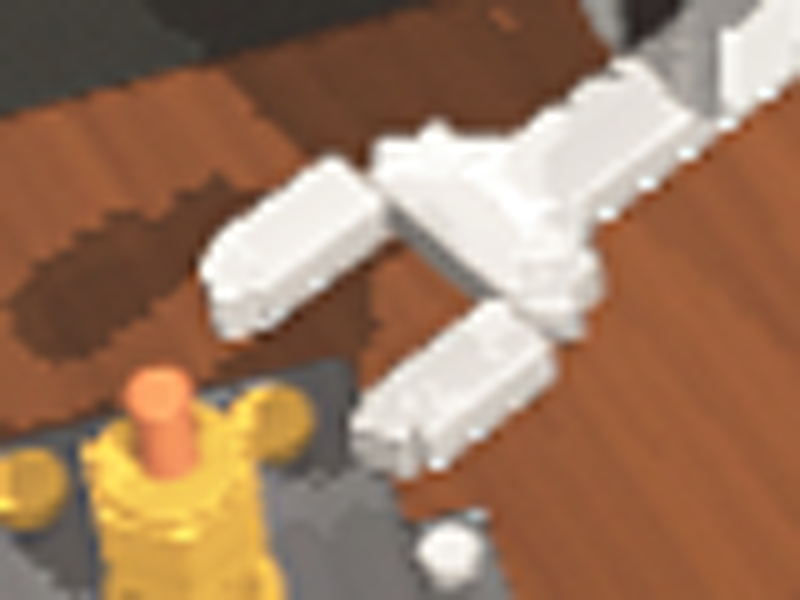

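```bash
python3 - <<'E'
from h import *
from scipy.optimize import least_squares
s=read_state();c=get_calibration('scene');p=s['eef_pos'];a=s['eef_rot'][2]+np.pi
obs=[((388,210),66,-16),((487,308),66,16)]
lines=[((388,210),(245,305),-16),((487,308),(365,405),16),((630,60),(535,120),-11),((690,115),(605,180),11)]
conv=lambda q:np.array(q)/10+[225,235]-.5+.05
def W(x,l,t):
    u,tt,dz,pit,yaw=x; aa=a+yaw
    d=np.array([np.cos(aa),np.sin(aa)]);n=np.array([-d[1],d[0]])
    return (*(p[:2]+(l+u)*d+(t+tt)*n),p[2]+15.8+7+dz-pit*l)
def res(x,full=False):
    r=[]
    for q,l,t in obs: r+=list(proj(c,W(x,l,t))-conv(q))
    for q1,q2,t in lines:
        l0,l1=(66,98) if abs(t)==16 else (10,40)
        A=proj(c,W(x,l0,t));B=proj(c,W(x,l1,t));e=(B-A)/np.linalg.norm(B-A)
        for q in(q1,q2):
            v=conv(q)-A;r.append(e[0]*v[1]-e[1]*v[0])
    if not full:
        r+=[x[0]/2,x[1]/1.5,x[3]/.05,x[4]/.03,x[2]/5]   # priors (px-ish)
    return np.array(r)
r=least_squares(res,np.zeros(5));print(r.x.round(3),res(r.x,True).round(2)); print(res(np.zeros(5),True).round(2))
for (q,z) in (((395,470),0),): pass
# nut check: tube top centre in this crop (160,390)
print('tube', atz(c,*(conv((160,392))),116))
E
```

```text
[ 0.514  0.165 -2.899  0.038  0.008] [-0.57 -0.01  0.44 -0.6  -0.35  0.55 -0.21 -0.52 -0.64  0.23  0.66  0.63]
[-0.74 -2.15  0.2  -2.67 -2.19 -1.83 -2.06 -2.84 -1.61 -1.09 -0.32 -0.68]
tube [655.60265092   9.63629434 116.        ]
```

>>> {"fn": "carry_out", "kwargs": {"series": [{"delta_pos": [-0.1,0.4,-11],"turn": [0,0,0],"hand": 0.1},{"delta_pos": [7.7,2.2,-11],"turn": [0,0,0],"hand": 0.1},{"delta_pos": [16.5,4.2,-11],"turn": [0,0,0],"hand": 0.1},{"delta_pos": [16.5,4.2,-11],"turn": [0,0,0],"hand": 0.1}]}}

```text
clock: 15.78
eef_pos: [543.7, -17.1, 69.3]
eef_rot: [-3.141, 0.0, -2.914]
wrist_force: [-1.1, -0.2, -2.4]
finger_gap: 19.1
```

```bash
python3 st.py; python3 - <<'E'
from h import *
im=snap('scene','s12.png')
cv2.imwrite('pics/s12d.png',cv2.resize(im[235:295,215:295,::-1],None,fx=10,fy=10,interpolation=cv2.INTER_CUBIC))
E
```

```text
15.775 [543.7  -17.13  69.35] [-3.1415e+00  4.0000e-04 -2.9141e+00] F [-1.11 -0.18 -2.39] M [0.064 0.095 0.009] 19.15 q6 -1.8971 t6 0.062
```

View pics/s12d.png

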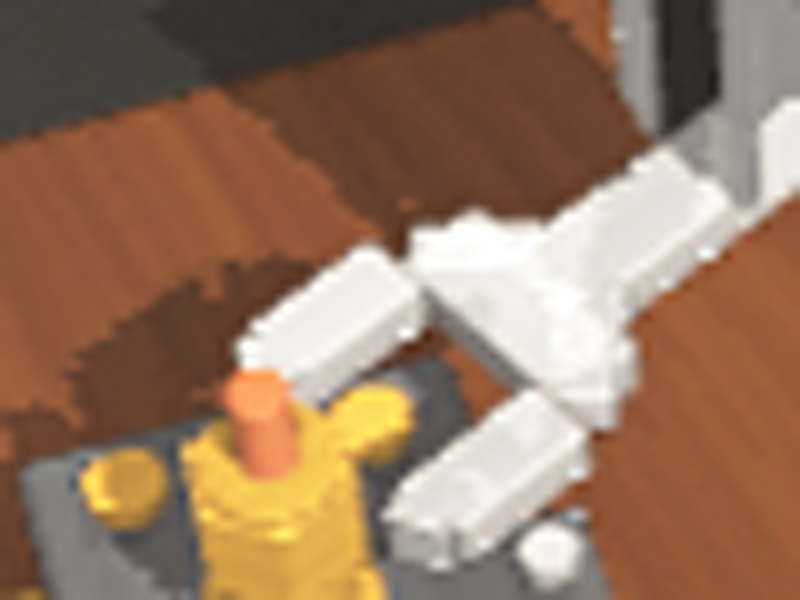

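>>> {"fn": "carry_out", "kwargs": {"series": [{"delta_pos": [5.8,1.3,0],"turn": [0,0,0],"hand": 0.1},{"delta_pos": [11.7,2.7,0],"turn": [0,0,0],"hand": 0.1},{"delta_pos": [11.7,2.7,0],"turn": [0,0,0],"hand": 0.1}]}}

```text
clock: 16.2
eef_pos: [555.0, -14.5, 69.3]
eef_rot: [-3.142, 0.0, -2.914]
wrist_force: [0.3, -0.4, -2.1]
finger_gap: 19.1
```

```bash
python3 st.py
```

```text
16.2 [555.02 -14.49  69.28] [-3.1416e+00  1.0000e-04 -2.9142e+00] F [ 0.35 -0.41 -2.12] M [0.037 0.041 0.007] 19.1 q6 -1.8902 t6 0.04
```

No contact; continue the remaining ~18 mm in two stages.

>>> {"fn": "carry_out", "kwargs": {"series": [{"delta_pos": [4.9,1.1,0],"turn": [0,0,0],"hand": 0.1},{"delta_pos": [9.7,2.2,0],"turn": [0,0,0],"hand": 0.1},{"delta_pos": [9.7,2.2,0],"turn": [0,0,0],"hand": 0.1}]}}

```text
clock: 16.58
eef_pos: [564.6, -12.3, 69.3]
eef_rot: [3.142, 0.0, -2.914]
wrist_force: [0.4, -0.1, -2.5]
finger_gap: 19.2
```

```bash
python3 st.py; python3 - <<'E'
from h import *
im=snap('scene','s13.png')
cv2.imwrite('pics/s13d.png',cv2.resize(im[240:300,205:285,::-1],None,fx=10,fy=10,interpolation=cv2.INTER_CUBIC))
E
```

```text
16.575 [564.63 -12.3   69.27] [ 3.1416  0.     -2.9143] F [ 0.39 -0.07 -2.49] M [ 0.005  0.062 -0.021] 19.17 q6 -1.8848 t6 0.031
```

View pics/s13d.png

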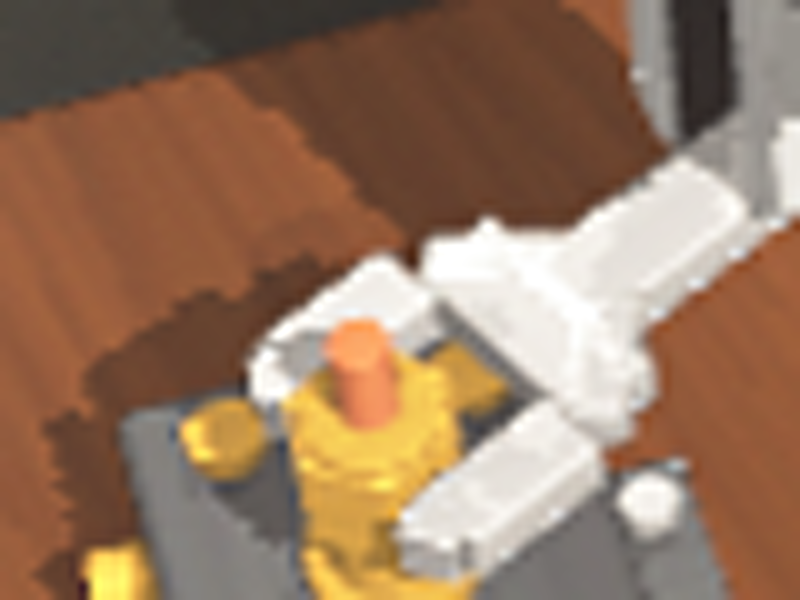

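>>> {"fn": "carry_out", "kwargs": {"series": [{"delta_pos": [4.2,1.0,2],"turn": [0,0,0],"hand": 0.1},{"delta_pos": [8.4,1.9,2],"turn": [0,0,0],"hand": 0.1},{"delta_pos": [8.4,1.9,2],"turn": [0,0,0],"hand": 0.1},{"delta_pos": [8.4,1.9,2],"turn": [0,0,0],"hand": 0.1}]}}

```text
clock: 17.12
eef_pos: [572.7, -10.5, 71.2]
eef_rot: [3.142, -0.0, -2.914]
wrist_force: [1.0, 1.0, -2.3]
finger_gap: 19.4
```

```bash
python3 st.py; python3 - <<'E'
from h import *
im=snap('scene','s14.png')
cv2.imwrite('pics/s14d.png',cv2.resize(im[240:300,205:285,::-1],None,fx=10,fy=10,interpolation=cv2.INTER_CUBIC))
E
```

```text
17.125 [572.69 -10.47  71.22] [ 3.1415e+00 -2.0000e-04 -2.9143e+00] F [ 0.97  1.03 -2.34] M [ 0.019  0.065 -0.029] 19.38 q6 -1.8803 t6 0.002
```

View pics/s14d.png

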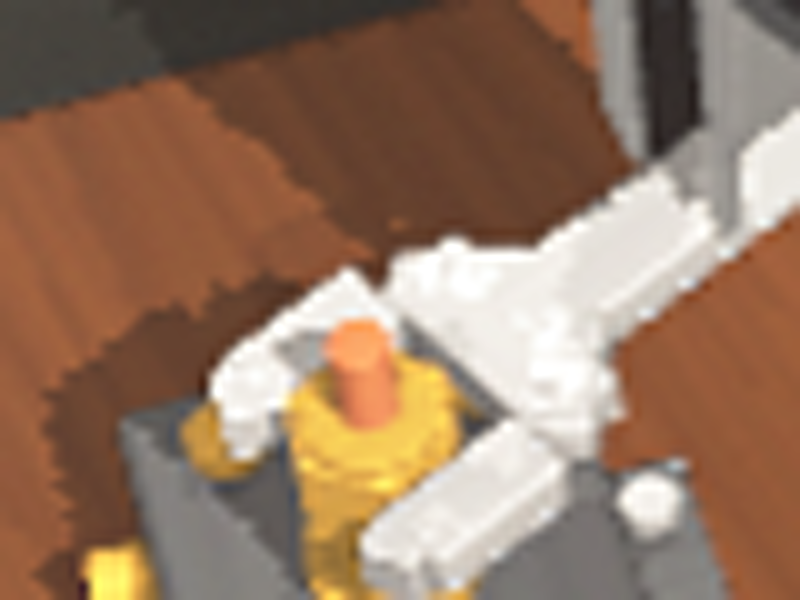

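```bash
python3 - <<'E'
import numpy as np
C=np.array([656.1,8.8]);p=np.array([572.69,-10.47]);r=p-C
for f in np.arange(0,1.26,.05):
    R=np.array([[np.cos(f),np.sin(f)],[-np.sin(f),np.cos(f)]])
    print(round(f,2),(R@r-r).round(1))
E
```

```text
0.0 [0. 0.]
0.05 [-0.9  4.2]
0.1 [-1.5  8.4]
0.15 [-1.9 12.7]
0.2 [-2.2 17. ]
0.25 [-2.2 21.2]
0.3 [-2.  25.5]
0.35 [-1.6 29.8]
0.4 [-0.9 34. ]
0.45 [-0.1 38.2]
0.5 [ 1.  42.3]
0.55 [ 2.2 46.4]
0.6 [ 3.7 50.5]
0.65 [ 5.3 54.4]
0.7 [ 7.2 58.3]
0.75 [ 9.2 62. ]
0.8 [11.5 65.7]
0.85 [13.9 69.2]
0.9 [16.5 72.6]
0.95 [19.2 75.9]
1.0 [22.1 79. ]
1.05 [25.2 82. ]
1.1 [28.4 84.9]
1.15 [31.7 87.5]
1.2 [35.2 90. ]
1.25 [38.8 92.3]
```

>>> {"fn": "carry_out", "kwargs": {"series": [{"delta_pos": [-0.9,4.2,0],"turn": [0,0,-0.05],"hand": 0.1},{"delta_pos": [-1.5,8.4,0],"turn": [0,0,-0.1],"hand": 0.1},{"delta_pos": [-1.9,12.7,0],"turn": [0,0,-0.15],"hand": 0.1}]}}

```text
clock: 17.55
eef_pos: [570.7, 2.3, 71.3]
eef_rot: [3.142, -0.0, -3.066]
wrist_force: [0.7, -0.7, -2.3]
finger_gap: 19.1
```

```bash
python3 st.py
```

```text
17.55 [570.74   2.34  71.31] [ 3.1416e+00 -1.0000e-04 -3.0660e+00] F [ 0.7  -0.73 -2.32] M [-0.018  0.001  0.035] 19.11 q6 -1.7064 t6 -0.947
```

>>> {"fn": "carry_out", "kwargs": {"series": [{"delta_pos": [-0.3,4.3,0],"turn": [0,0,-0.05],"hand": 0.1},{"delta_pos": [-0.3,8.5,0],"turn": [0,0,-0.1],"hand": 0.1}]}}

```text
clock: 17.8
eef_pos: [570.8, 10.2, 71.5]
eef_rot: [-3.141, 0.001, 3.117]
wrist_force: [1.3, -3.9, -2.8]
finger_gap: 19.0
```

```bash
python3 st.py
```

```text
17.8 [570.85  10.25  71.5 ] [-3.1406e+00  1.0000e-03  3.1172e+00] F [ 1.25 -3.86 -2.84] M [-0.843 -0.298  0.12 ] 19.03 q6 -1.5916 t6 -0.864
```

>>> {"fn": "carry_out", "kwargs": {"series": [{"delta_pos": [0.2,4.3,0],"turn": [0,0,-0.05],"hand": 0.1},{"delta_pos": [0.6,8.6,0],"turn": [0,0,-0.1],"hand": 0.1},{"delta_pos": [1.3,12.8,0],"turn": [0,0,-0.15],"hand": 0.1},{"delta_pos": [2.1,17.0,0],"turn": [0,0,-0.2],"hand": 0.1}]}}

```text
clock: 18.3
eef_pos: [572.8, 27.1, 71.4]
eef_rot: [-3.141, 0.001, 2.917]
wrist_force: [2.5, -5.3, -3.7]
finger_gap: 18.8
```

```bash
python3 st.py
```

```text
18.3 [572.82  27.13  71.4 ] [-3.1407e+00  7.0000e-04  2.9171e+00] F [ 2.5  -5.34 -3.65] M [-0.942 -0.167  0.123] 18.77 q6 -1.3617 t6 -0.872
```

>>> {"fn": "carry_out", "kwargs": {"series": [{"delta_pos": [1.1,4.1,0],"turn": [0,0,-0.05],"hand": 0.1},{"delta_pos": [2.3,8.2,0],"turn": [0,0,-0.1],"hand": 0.1},{"delta_pos": [3.8,12.3,0],"turn": [0,0,-0.15],"hand": 0.1},{"delta_pos": [5.4,16.2,0],"turn": [0,0,-0.2],"hand": 0.1},{"delta_pos": [7.3,20.1,0],"turn": [0,0,-0.25],"hand": 0.1},{"delta_pos": [9.3,23.8,0],"turn": [0,0,-0.3],"hand": 0.1}]}}

```text
clock: 19.05
eef_pos: [581.9, 50.9, 71.2]
eef_rot: [-3.14, 0.0, 2.617]
wrist_force: [0.0, -4.4, -3.3]
finger_gap: 19.0
```

```bash
python3 st.py; python3 - <<'E'
from h import *
im=snap('scene','s15.png')
cv2.imwrite('pics/s15d.png',cv2.resize(im[230:300,205:295,::-1],None,fx=8.5,fy=8.5,interpolation=cv2.INTER_CUBIC))
E
```

```text
19.05 [581.89  50.87  71.24] [-3.1405e+00  3.0000e-04  2.6171e+00] F [ 0.05 -4.41 -3.34] M [-0.936  0.093  0.081] 19.04 q6 -1.0207 t6 -0.845
```

View pics/s15d.png

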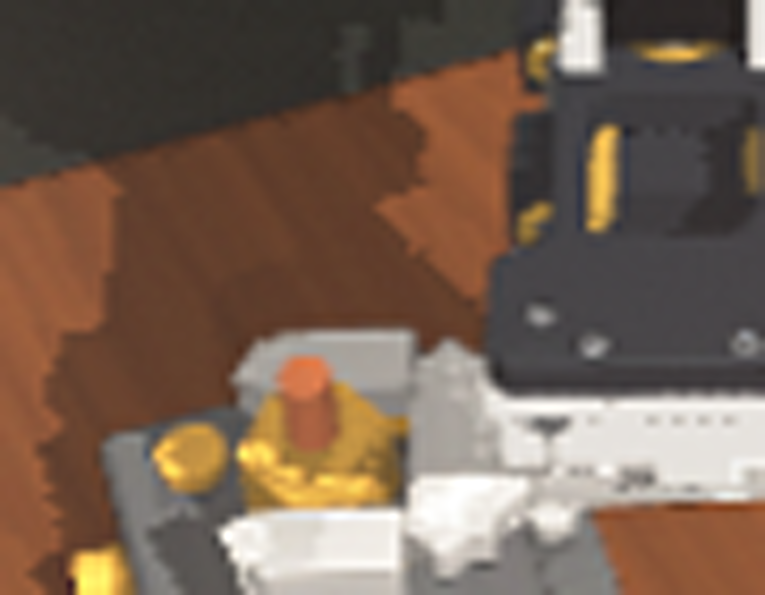

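>>> {"fn": "carry_out", "kwargs": {"series": [{"delta_pos": [2.3,3.7,0],"turn": [0,0,-0.05],"hand": 0.1},{"delta_pos": [4.7,7.2,0],"turn": [0,0,-0.1],"hand": 0.1},{"delta_pos": [7.3,10.6,0],"turn": [0,0,-0.15],"hand": 0.1},{"delta_pos": [10.0,13.9,0],"turn": [0,0,-0.2],"hand": 0.1},{"delta_pos": [12.9,17.0,0],"turn": [0,0,-0.25],"hand": 0.1},{"delta_pos": [16.0,20.0,0],"turn": [0,0,-0.3],"hand": 0.1},{"delta_pos": [19.2,22.9,0],"turn": [0,0,-0.35],"hand": 0.1},{"delta_pos": [20.5,24.0,0],"turn": [0,0,-0.37],"hand": 0.1}]}}

```text
clock: 20.1
eef_pos: [602.2, 75.0, 71.1]
eef_rot: [-3.14, 0.0, 2.249]
wrist_force: [-1.5, -5.5, -2.4]
finger_gap: 19.1
```

```bash
python3 st.py; python3 - <<'E'
from h import *
im=snap('scene','s16.png')
c=get_calibration('scene')
b=cv2.resize(im[240:300,215:295,::-1],None,fx=10,fy=10,interpolation=cv2.INTER_CUBIC)
R=15/np.cos(np.pi/6)
for a,col in((-12,(255,0,0)),):
  q=np.array([proj(c,(656.1+R*np.cos(np.radians(a+30+60*k)),9.2+R*np.sin(np.radians(a+30+60*k)),92)) for k in range(6)])
  cv2.polylines(b,[np.int32((q-[215,240]+.5)*10)],True,col,1)
cv2.imwrite('pics/s16d.png',b)
E
```

```text
20.1 [602.22  74.98  71.09] [-3.1404e+00  1.0000e-04  2.2487e+00] F [-1.48 -5.5  -2.36] M [-0.998  0.397  0.111] 19.07 q6 -0.6137 t6 0.024
```

View pics/s16d.png

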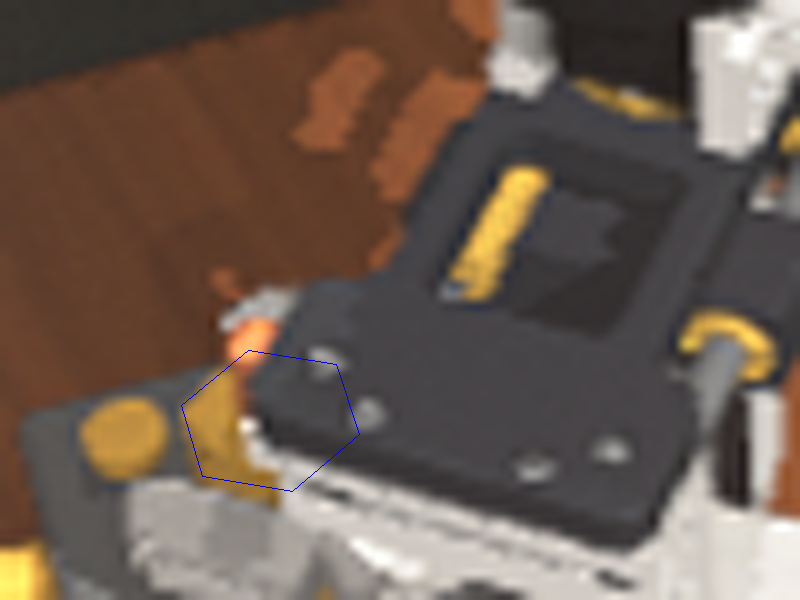

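>>> {"fn": "carry_out", "kwargs": {"series": [{"delta_pos": [-3.9,-3.3,0],"turn": [0,0,0.06],"hand": 0.1},{"delta_pos": [-7.5,-6.9,0],"turn": [0,0,0.12],"hand": 0.1},{"delta_pos": [-7.5,-6.9,0],"turn": [0,0,0.12],"hand": 0.1}]}}

```text
clock: 20.52
eef_pos: [595.1, 68.4, 71.5]
eef_rot: [3.141, 0.0, 2.369]
wrist_force: [1.2, -2.2, -2.8]
finger_gap: 18.7
```

```bash
python3 st.py
```

```text
20.525 [595.11  68.37  71.51] [3.1410e+00 5.0000e-04 2.3689e+00] F [ 1.25 -2.19 -2.77] M [-0.379 -0.24  -0.026] 18.7 q6 -0.7449 t6 -0.741
```

>>> {"fn": "carry_out", "kwargs": {"series": [{"delta_pos": [-3.6,3.5,0],"turn": [0,0,0],"hand": 0.1},{"delta_pos": [-7.2,7.0,0],"turn": [0,0,0],"hand": 0.1}]}}

```text
clock: 20.78
eef_pos: [587.3, 76.2, 71.2]
eef_rot: [-3.141, -0.001, 2.368]
wrist_force: [0.1, 0.2, -3.0]
finger_gap: 19.0
```

```bash
python3 st.py
```

```text
20.775 [587.35  76.17  71.21] [-3.1414e+00 -6.0000e-04  2.3684e+00] F [ 0.06  0.18 -2.97] M [-0.043  0.036 -0.001] 19.04 q6 -0.7308 t6 -0.113
```

>>> {"fn": "carry_out", "kwargs": {"series": [{"delta_pos": [-7.2,7.0,0],"turn": [0,0,0],"hand": 0.1},{"delta_pos": [-15,14.5,0],"turn": [0,0,0],"hand": 0.1},{"delta_pos": [-24,23,0],"turn": [0,0,0],"hand": 0.1},{"delta_pos": [-33,32,0],"turn": [0,0,0],"hand": 0.1},{"delta_pos": [-50,40,10],"turn": [0,0,0],"hand": 0.1},{"delta_pos": [-70,40,25],"turn": [0,0,0.1],"hand": 0.1},{"delta_pos": [-90,30,30],"turn": [0,0,0.2],"hand": 0.1},{"delta_pos": [-90,30,30],"turn": [0,0,0.2],"hand": 0.1}]}}

```text
clock: 21.78
eef_pos: [497.1, 105.7, 101.9]
eef_rot: [3.141, 0.001, 2.569]
wrist_force: [0.4, 0.6, -1.4]
finger_gap: 19.1
```

```bash
python3 st.py; python3 - <<'E'
from h import *
im=snap('scene','s17.png');im2=snap('top','t17.png')
c=get_calibration('scene')
b=cv2.resize(im[240:300,205:285,::-1],None,fx=10,fy=10,interpolation=cv2.INTER_CUBIC)
R=15/np.cos(np.pi/6)
for a,col in((-12,(255,0,0)),):
  q=np.array([proj(c,(656.1+R*np.cos(np.radians(a+30+60*k)),9.2+R*np.sin(np.radians(a+30+60*k)),92)) for k in range(6)])
  cv2.polylines(b,[np.int32((q-[205,240]+.5)*10)],True,col,1)
cv2.imwrite('pics/s17d.png',b)
c=get_calibration('top')
b=cv2.resize(im2[125:170,290:345,::-1],None,fx=12,fy=12,interpolation=cv2.INTER_CUBIC)
for a,col in((-12,(255,0,0)),(-17,(0,160,0))):
  q=np.array([proj(c,(656.1+R*np.cos(np.radians(a+30+60*k)),8.7+R*np.sin(np.radians(a+30+60*k)),92)) for k in range(6)])
  cv2.polylines(b,[np.int32((q-[290,125]+.5)*12)],True,col,1)
cv2.imwrite('pics/t17d.png',b)
E
```

```text
21.775 [497.09 105.75 101.92] [3.1411e+00 6.0000e-04 2.5687e+00] F [ 0.37  0.61 -1.41] M [0.039 0.091 0.05 ] 19.15 q6 -0.8603 t6 -1.198
```

View pics/s17d.png

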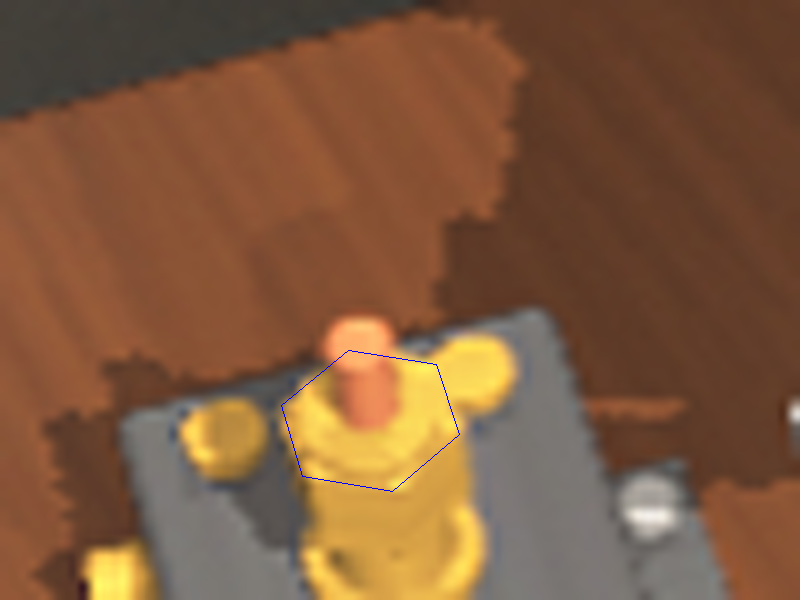

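View pics/t17d.png

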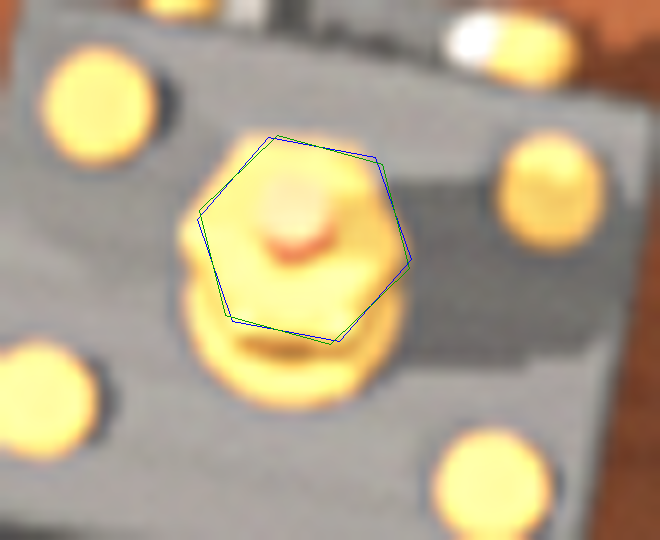

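View pics/s17.png

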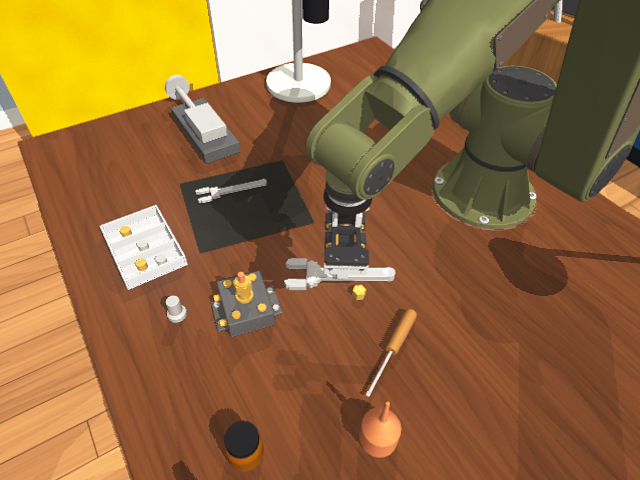

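>>> {"fn": "carry_out", "kwargs": {"series": [{"delta_pos": [0,-5,45],"turn": [0,0,0.05],"hand": 0.1},{"delta_pos": [10,-30,95],"turn": [0,0,0.12],"hand": 0.1},{"delta_pos": [40,-70,121],"turn": [0,0,0.2],"hand": 0.1},{"delta_pos": [80,-110,121],"turn": [0,0,0.3],"hand": 0.1},{"delta_pos": [125,-145,121],"turn": [0,0,0.38],"hand": 0.1},{"delta_pos": [172,-178,121],"turn": [0,0,0.43],"hand": 0.1},{"delta_pos": [172,-178,121],"turn": [0,0,0.43],"hand": 0.1},{"delta_pos": [172,-178,121],"turn": [0,0,0.43],"hand": 0.1}]}}

```text
clock: 22.88
eef_pos: [669.7, -72.0, 221.3]
eef_rot: [3.141, -0.001, 2.998]
wrist_force: [-0.8, 0.4, -2.7]
finger_gap: 19.2
```

```bash
python3 st.py; python3 - <<'E'
from h import *
c=get_calibration('wrist');im=snap('wrist','w18.png');np.save('w18pose.npy',c['pose'])
q=proj(c,(656.1,8.7,92)).astype(int);print(q);x0,y0=q[0]-40,q[1]-30
cv2.imwrite('pics/w18d.png',cv2.resize(im[y0:y0+60,x0:x0+80,::-1],None,fx=10,fy=10,interpolation=cv2.INTER_CUBIC))
E
```

```text
22.875 [669.75 -72.   221.34] [ 3.1414e+00 -1.4000e-03  2.9975e+00] F [-0.83  0.43 -2.67] M [ 0.017  0.008 -0.043] 19.19 q6 -1.5882 t6 -0.03
[421 186]
```

View pics/w18.png

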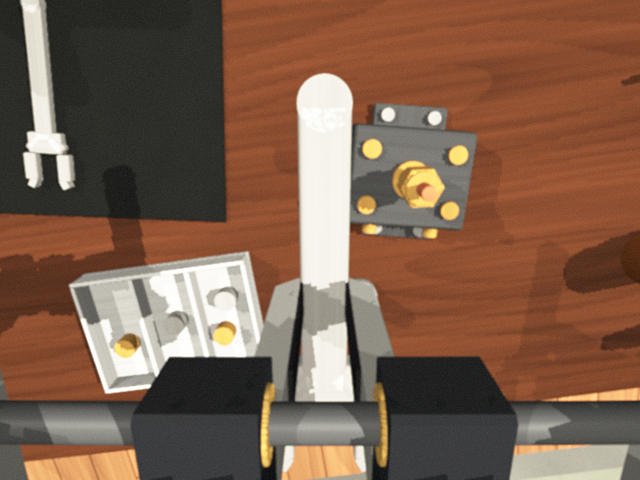

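View pics/w18d.png

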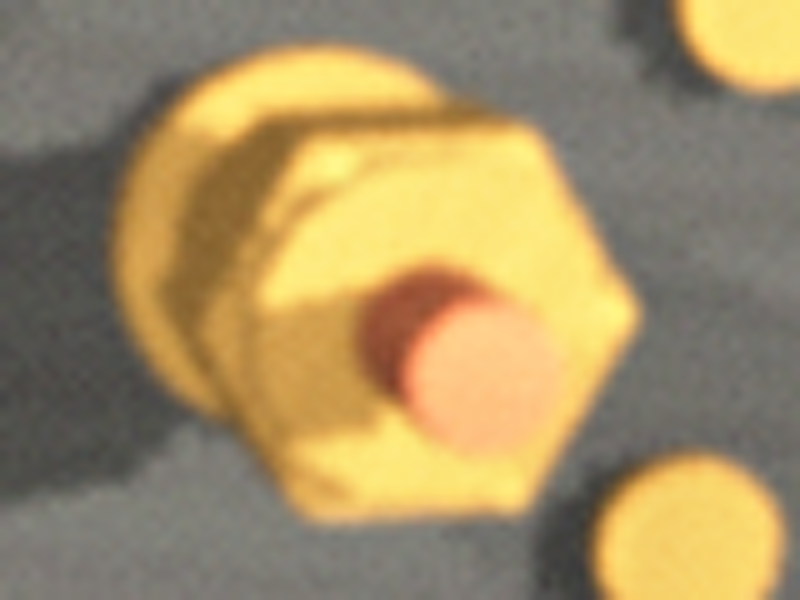

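```bash
python3 - <<'E'
from h import *
from scipy.optimize import least_squares
c=get_calibration('wrist');c['pose']=np.load('w18pose.npy')
x0,y0=421-40,186-30;R=15/np.cos(np.pi/6)
V=np.array([(298,128),(537,125),(640,315),(524,515),(305,518),(207,325)])/10+[x0,y0]-.45
def H(p,z=92):return np.array([proj(c,(p[0]+R*np.cos(p[2]+k*np.pi/3),p[1]+R*np.sin(p[2]+k*np.pi/3),z)) for k in range(6)])
best=None
for a in np.arange(0,6.28,.2):
  for o in(1,-1):
    r=least_squares(lambda p:(H(p)[::o]-V).ravel(),[656,9,a])
    if best is None or r.cost<best.cost:best=r
print(best.cost,best.x,'normal mod60',(np.degrees(best.x[2])+30)%60)
W=np.array([atz(c,u,v,92)[:2] for u,v in V])
for i in range(6):
  e=W[(i+1)%6]-W[i];print(i,np.degrees(np.arctan2(e[1],e[0]))%60, np.linalg.norm(e))
E
```

```text
2.9458244553274406 [657.21539113   9.19659296   4.60665016] normal mod60 53.94161192224743
0 22.506075048064673 18.723701850989006
1 23.47120720033482 17.62133703288455
2 25.319668668810635 18.091341850045225
3 22.5651830765904 17.605854869332397
4 20.773965173350206 17.880186422782256
5 29.564298307023336 16.801979188714828
```

>>> {"fn": "carry_out", "kwargs": {"series": [{"delta_pos": [-30,-28,0],"turn": [0,0,0],"hand": 0.1},{"delta_pos": [-65,-60,0],"turn": [0,0,0.015],"hand": 0.1},{"delta_pos": [-100,-95,-20],"turn": [0,0,0.015],"hand": 0.1},{"delta_pos": [-135,-125,-60],"turn": [0,0,0.015],"hand": 0.1},{"delta_pos": [-155.7,-140,-100],"turn": [0,0,0.015],"hand": 0.1},{"delta_pos": [-155.7,-140,-150],"turn": [0,0,0.015],"hand": 0.1},{"delta_pos": [-155.7,-140,-195],"turn": [0,0,0.015],"hand": 0.1},{"delta_pos": [-155.7,-140,-205],"turn": [0,0,0.015],"hand": 0.1}]}}

```text
clock: 23.92
eef_pos: [512.9, -211.2, 16.0]
eef_rot: [3.141, -0.003, 3.014]
wrist_force: [-0.7, 0.3, -2.0]
finger_gap: 19.1
```

>>> {"fn": "carry_out", "kwargs": {"series": [{"delta_pos": [0,0,0],"turn": [0,0,0],"hand": 0.1},{"delta_pos": [0,0,0],"turn": [0,0,0],"hand": 0.1}]}}

```text
clock: 24.18
eef_pos: [515.2, -212.7, 19.5]
eef_rot: [-3.141, 0.003, 3.014]
wrist_force: [0.2, 0.7, -3.1]
finger_gap: 19.4
```

```bash
python3 st.py; python3 - <<'E'
from h import *
im=snap('wrist','w19.png');im=snap('scene','s19.png')
cv2.imwrite('pics/s19d.png',cv2.resize(im[140:260,170:330,::-1],None,fx=5,fy=5,interpolation=cv2.INTER_CUBIC))
E
```

```text
24.175 [ 515.18 -212.66   19.49] [-3.1405e+00  3.1000e-03  3.0141e+00] F [ 0.17  0.72 -3.1 ] M [ 0.015  0.074 -0.004] 19.36 q6 -1.9004 t6 0.007
```

View pics/s19d.png

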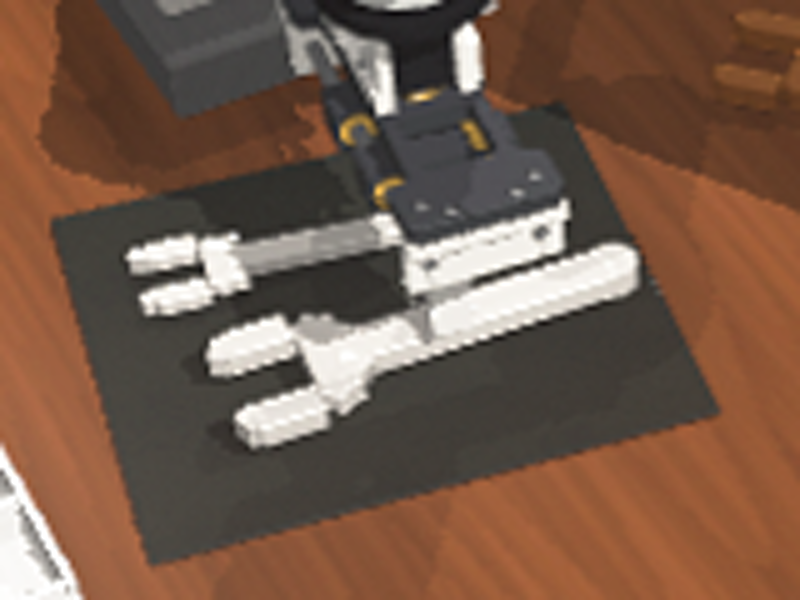

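>>> {"fn": "carry_out", "kwargs": {"series": [{"delta_pos": [-1,0.3,-5],"turn": [0,0,0],"hand": 0.1},{"delta_pos": [-1,0.3,-10],"turn": [0,0,0],"hand": 0.1},{"delta_pos": [-1,0.3,-14],"turn": [0,0,0],"hand": 0.1},{"delta_pos": [-1,0.3,-14],"turn": [0,0,0],"hand": 0.1}]}}

```text
clock: 24.78
eef_pos: [512.9, -212.0, 2.9]
eef_rot: [3.141, -0.001, 3.014]
wrist_force: [-1.0, 1.0, -2.8]
finger_gap: 18.9
```

```bash
python3 st.py
```

```text
24.775 [ 512.86 -211.99    2.86] [ 3.1413e+00 -8.0000e-04  3.0138e+00] F [-0.98  1.   -2.81] M [0.106 0.05  0.039] 18.86 q6 -1.9009 t6 0.0
```

>>> {"fn": "carry_out", "kwargs": {"series": [{"delta_pos": [0,0,-2],"turn": [0,0,0],"hand": 0.1},{"delta_pos": [0,0,-4],"turn": [0,0,0],"hand": 0.1},{"delta_pos": [0,0,-4],"turn": [0,0,0],"hand": 0.1}]}}

```text
clock: 25.15
eef_pos: [513.0, -212.0, -0.8]
eef_rot: [3.142, -0.0, 3.014]
wrist_force: [-0.2, -0.0, -3.0]
finger_gap: 19.0
```

```bash
python3 st.py
```

```text
25.15 [ 512.98 -212.05   -0.82] [ 3.1415e+00 -3.0000e-04  3.0138e+00] F [-0.24 -0.03 -2.98] M [0.039 0.065 0.013] 19.01 q6 -1.9009 t6 0.0
```

>>> {"fn": "carry_out", "kwargs": {"series": [{"delta_pos": [0,0,-2],"turn": [0,0,0],"hand": 0.1},{"delta_pos": [0,0,-2.5],"turn": [0,0,0],"hand": 0.1},{"delta_pos": [0,0,-2.5],"turn": [0,0,0],"hand": 0.1}], "squeeze": 30}}

```text
clock: 25.52
eef_pos: [513.1, -212.1, -3.2]
eef_rot: [3.142, -0.0, 3.014]
wrist_force: [-0.2, -0.6, -2.4]
finger_gap: 20.3
```

```bash
python3 st.py
```

```text
25.525 [ 513.06 -212.07   -3.19] [ 3.1416e+00 -1.0000e-04  3.0138e+00] F [-0.19 -0.58 -2.39] M [0.022 0.089 0.003] 20.25 q6 -1.901 t6 -0.001
```

Near touch-down; a last 1.2 mm, then release gently and lift.

>>> {"fn": "carry_out", "kwargs": {"series": [{"delta_pos": [0,0,-1.2],"turn": [0,0,0],"hand": 0.1},{"delta_pos": [0,0,-1.5],"turn": [0,0,0],"hand": 0.1},{"delta_pos": [0,0,-1.5],"turn": [0,0,0],"hand": 0.25},{"delta_pos": [0,0,-1.5],"turn": [0,0,0],"hand": 0.35},{"delta_pos": [0,0,-1.5],"turn": [0,0,0],"hand": 0.4},{"delta_pos": [0,0,-1.5],"turn": [0,0,0],"hand": 0.4}], "squeeze": 15}}

```text
clock: 26.28
eef_pos: [513.1, -212.1, -4.6]
eef_rot: [-3.142, 0.0, 3.014]
wrist_force: [-0.9, -0.6, 0.3]
finger_gap: 37.5
```

```bash
python3 st.py
```

```text
26.275 [ 513.13 -212.11   -4.6 ] [-3.1415e+00  1.0000e-04  3.0138e+00] F [-0.88 -0.59  0.31] M [ 0.074 -0.01   0.031] 37.46 q6 -1.901 t6 -0.0
```

>>> {"fn": "carry_out", "kwargs": {"series": [{"delta_pos": [0,0,20],"turn": [0,0,0],"hand": 0.5},{"delta_pos": [0,0,60],"turn": [0,0,0],"hand": 0.5},{"delta_pos": [0,0,110],"turn": [0,0,0],"hand": 0.8},{"delta_pos": [0,0,160],"turn": [0,0,0],"hand": 1},{"delta_pos": [25,0,215],"turn": [0,0,0],"hand": 1},{"delta_pos": [25,0,225],"turn": [0,0,0],"hand": 1},{"delta_pos": [25,0,225],"turn": [0,0,0],"hand": 1},{"delta_pos": [25,0,225],"turn": [0,0,0],"hand": 1}]}}

```text
clock: 27.28
eef_pos: [537.3, -211.9, 218.5]
eef_rot: [3.141, -0.003, 3.014]
wrist_force: [-0.1, -0.2, 0.4]
finger_gap: 93.5
```

```bash
python3 st.py; python3 - <<'E'
from h import *
im=snap('wrist','w20.png');im=snap('scene','s20.png')
E
```

```text
27.275 [ 537.28 -211.89  218.55] [ 3.1408e+00 -2.6000e-03  3.0136e+00] F [-0.06 -0.2   0.45] M [ 0.042 -0.02  -0.003] 93.49 q6 -1.8819 t6 -0.002
```

View pics/w20.png

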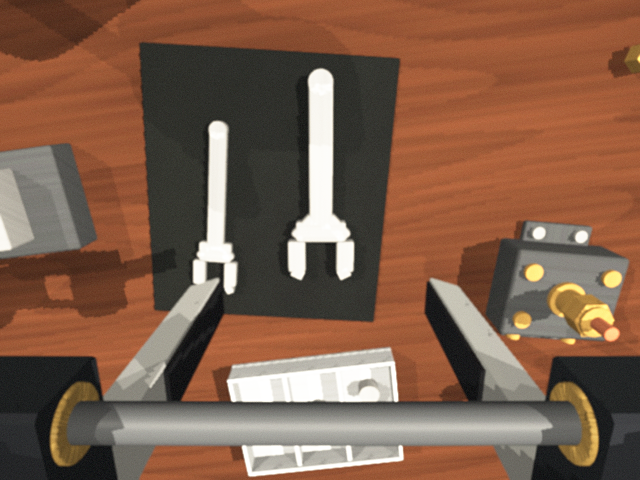

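View pics/s20.png

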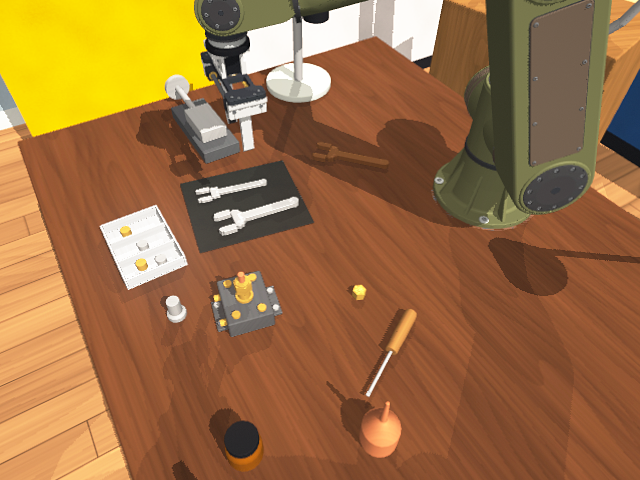

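>>> {"fn": "carry_out", "kwargs": {"series": [{"delta_pos": [20,50,0],"turn": [0,0,0],"hand": 1},{"delta_pos": [42,100,0],"turn": [0,0,0],"hand": 1},{"delta_pos": [64,150,0],"turn": [0,0,0],"hand": 1},{"delta_pos": [88,200,0],"turn": [0,0,0],"hand": 1},{"delta_pos": [94,221,0],"turn": [0,0,0],"hand": 1},{"delta_pos": [94,221,0],"turn": [0,0,0],"hand": 1},{"delta_pos": [94,221,0],"turn": [0,0,0],"hand": 1},{"delta_pos": [94,221,0],"turn": [0,0,0],"hand": 1}]}}

```text
clock: 28.38
eef_pos: [631.8, 7.5, 220.5]
eef_rot: [-3.142, 0.0, 3.012]
wrist_force: [0.2, 0.9, -0.9]
finger_gap: 93.7
```

```bash
python3 st.py; python3 - <<'E'
from h import *
c=get_calibration('wrist');im=snap('wrist','w21.png');np.save('w21pose.npy',c['pose'])
q=proj(c,(656.1,8.7,92)).astype(int);print(q);x0,y0=q[0]-40,q[1]-30
b=cv2.resize(im[y0:y0+60,x0:x0+80,::-1],None,fx=10,fy=10,interpolation=cv2.INTER_CUBIC)
R=15/np.cos(np.pi/6)
for a,col in((-6.5,(255,0,0)),(-12,(0,150,0)),(-1,(0,0,255))):
  q=np.array([proj(c,(657.2+R*np.cos(np.radians(a+30+60*k)),9.4+R*np.sin(np.radians(a+30+60*k)),92)) for k in range(6)])
  cv2.polylines(b,[np.int32((q-[x0,y0]+.5)*10)],True,col,1)
cv2.imwrite('pics/w21d.png',b)
E
```

```text
28.375 [631.81   7.51 220.49] [-3.1415e+00  1.0000e-04  3.0121e+00] F [ 0.18  0.87 -0.9 ] M [0.052 0.013 0.017] 93.65 q6 -1.4873 t6 -0.014
[328 245]
```

View pics/w21d.png

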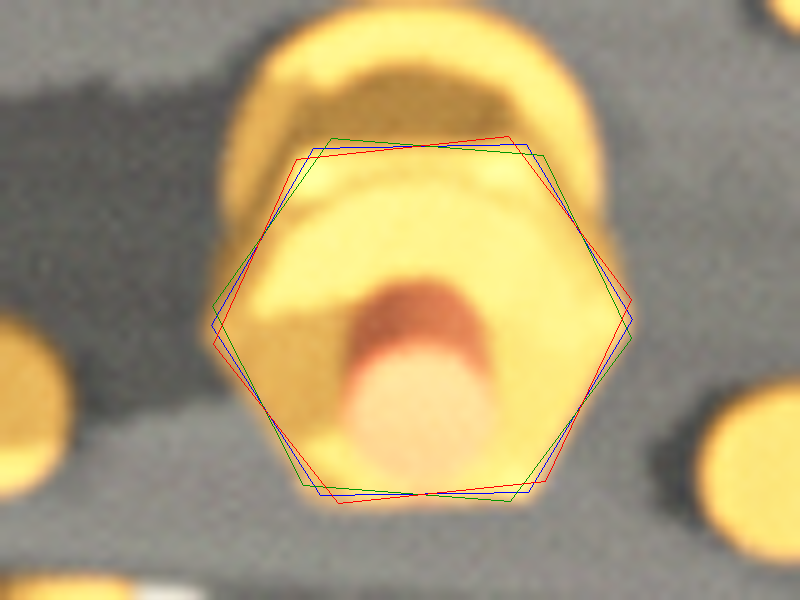

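```bash
python3 -c "
from cell import *
print(sign_off())"
```

```text
the job is handed in; nothing more can be done
None
```

I handed the job in at about 28.4 s; `sign_off` gives no verdict, so the result rests on my own checks below.

**Fingers:** I turned the nut clockwise until it bit after about 1.1 rad, where the moment jumped from 0.04 to 0.35 N m. I took it about 6–9° further, to 0.47 N m, and let go. That was one or two steps more than needed, because I sent three steps before reading the first one back, but it is under the 20° limit.

**Wrench:** I fitted the larger wrench horizontally with almost no wrist force and turned it about 64°, including the 2 mm of play. The drive load stayed at a steady 0.45–0.5 N m, with at most about 6 N sideways at the wrist. Then I rocked it back within the play, slid it off and laid it on the mat at its original place.

**Last checks:**
- **Nut angle:** The flats in two wrist pictures put the nut 120.6° from its start. That is about 55–59° past the bite, against the allowed 46–86°. The coarse overlay in the top picture looked a few degrees less, so I measured again with the wrist camera, which confirmed the value.
- **Bench:** The larger wrench lies flat on the mat. The small wrench, oil can and spare nut look unmoved, by eye only. The gripper is open, clear of everything and reads near-zero force.

**What went wrong or disagreed:**
- My first grasp of the wrench closed on nothing, because the pads sit higher than the finger tips. I repeated it lower, without moving the wrench.
- The wrench head sagged a few millimetres in the grip. I corrected its height before fitting it.
- The contact force between wrench and nut cannot be measured directly, so the 90 N limit was only inferred from the wrist readings.

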